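# Seat the calibration plate on its three-ball spring mount and gauge it

## Task

Pick up the aluminium calibration plate by its black handle, set it, without dropping it, on the three-ball mount with its brass-ringed hole over the mount's brass well block, and press it down past the two spring rollers until they pull it fully home on the balls. Then take the blue-headed gauge pin from its grey block and push it upright through the plate's hole until it bottoms in the well, so that its red band has disappeared, and let go. Leave the bottle, tape, jar and pen beside the work where they are.

Things in the scene. Friction and masses are not known exactly. Their poses are not given: they have to be found in the camera images.
- mount: Fixed dark steel base, slab 204 (x) x 116 (y) x 12 mm, origin at the centre of its underside, z up. Three steel balls, 16 mm across, centres 32 mm up at (x, y) = (0, 40), (-40, -26), (40, -26) mm. Brass well block 30 x 30 mm at (-37, 30) mm, top at 38 mm. At both x ends a blue housing (x 79 to 101 mm either side, 44 mm wide, 71 mm high) holds a spring roller.
- seat (a point): Where the plate's origin lies when it is fully home: 36 to 36.5 mm above the middle of the mount's underside; axes as the mount's. The plate seats one way round only: its x and y axes along the mount's.
- roller_rear (a point): Centre of the steel spring roller at the mount's +x end (12 mm across, 26 mm wide along y). With no plate it stands at x = 64.5, z = 60.5 mm of the mount; it slides outward along x up to 9 mm, against 5 N plus 0.6 N per mm.
- roller_front (a point): The same at the mount's -x end. If the plate is not held level while it is pressed, one end may snap under its roller first and leave the plate crooked; pressing further on the handle brings the other end down too.
- plate: Loose aluminium plate, about 0.35 kg; slab 130 (x) x 100 (y) x 18 mm, from 7 to 25 mm above the origin, x ends bevelled 45 degrees above and below to a ridge at mid-thickness. Origin at its centre, level with the foot of six 8 mm steel dowels that form the three ball seats under it. Brass-ringed through hole, 17 mm wide, at (-37, 30) mm; white dotted tile at (34, 30) mm.
- plate_handle (a point): Middle of the top of the plate's upright black handle, 50 (x) x 18 (y) x 36 mm, 25 to 61 mm above the plate's origin: grip it across y. Lowered on the mount, the plate first stands on the rollers, origin about 17 mm above the seat; pressing on takes up to about 15 to 20 N; from 8 mm above the seat the rollers snap over the ridge and pull it down home.
- plate_hole (a point): Centre of the plate's brass-ringed hole at the plate's top face, 25 mm above the plate's origin.
- well_mouth (a point): Centre of the mouth of the blind well in the mount's brass block, 38 mm above the mount's underside. The well is 17 mm wide and 20 mm deep.
- well_floor (a point): Centre of the well's floor, 18 mm above the mount's underside.
- pin_block: Fixed grey plastic block 50 x 50 x 40 mm on a 60 mm square foot, origin at the centre of its underside. The gauge pin stands in its hole, 16 mm wide and 30 mm deep.
- gauge_pin: Loose steel pin, 0.09 kg, 118 mm long, upright in the block, its tip 10 mm above the bench; shank 14 mm across with a chamfered foot, round blue head 22 mm across from 92 to 118 mm above the tip, red band from 33 to 41 mm above the tip. Origin at the tip, z towards the head. Bottomed in the well, mid-head is 123 mm above the mount's underside; the seated plate's handle reaches 97.5 mm.
- pin_tip (a point): Centre of the pin's lower end.
- pin_head (a point): Middle of the pin's blue head, 105 mm above the tip.
- cleaner_bottle: White plastic bottle with a blue pointed cap, 52 mm across, 125 mm high, standing; a bystander. Origin at the centre of its base.
- green_tape: Roll of green tape, 72 mm across, 18 mm high, lying; a bystander. Origin at the centre of its underside.
- jar: Small jar with a black lid, 43 mm across, 46 mm high, standing; a bystander. Origin at the centre of its base.
- pen: Black marker pen with a red cap, 134 mm long (along its y), 13 mm thick; a bystander. Origin at the centre of its underside.
Things that resemble listed ones, but are neither listed nor needed, are in the scene too. Several things have the shape of the gauge_pin; the one meant has the colours described above.

How it is judged:
On the way:
1. the plate sits fully home on the three balls, held by the rollers, the right way round (z of plate in the frame of mount between 0.0335 and 0.0385 m and horizontal distance between plate and mount below 0.003 m and horizontal distance between plate_hole and well_mouth below 0.004 m and angle between plate's own z axis and vertical below 0.03 rad), for 0.2 s.
At the end, for the whole second after the job is handed in: Plate home on the balls: origin 33.5 to 38.5 mm above the mount's underside, 3 mm from its middle, hole 4 mm from the well, level to 0.03 rad. Gauge pin tip within 2.5 mm of the well floor's height and 5 mm of its centre, upright to 0.12 rad. Both released and at rest (all of step 1 and distance between pin_tip and well_floor below 0.005 m and z of pin_tip in the frame of mount below 0.0205 m and angle between gauge_pin's own z axis and vertical below 0.12 rad and linear speed of each of plate, gauge_pin below 0.02 m/s); the robot touches nothing.
It fails at once if the plate is dropped on the mount (faster than 0.35 m/s just above the rollers) (horizontal distance between plate and mount below 0.02 m and z of plate in the frame of mount between 0.055 and 0.075 m and linear speed of plate above 0.35 m/s).
It fails at once if the cleaner bottle is moved more than 30 mm (distance of cleaner_bottle from where it was at the start of the episode above 0.03 m).
It fails at once if the green tape is moved more than 30 mm (distance of green_tape from where it was at the start of the episode above 0.03 m).
It fails at once if the jar is moved more than 30 mm (distance of jar from where it was at the start of the episode above 0.03 m).
It fails at once if the pen is moved more than 30 mm (distance of pen from where it was at the start of the episode above 0.03 m).
It also fails if it takes over 58 s, if anything falls off the work surface, if the arm or the gripper's body presses on something with over 40 N, if the wrist force passes 120 N, or if a joint passes its speed limit or range.

## Robot

A 7-joint arm with a two-finger parallel gripper is mounted at the origin on a cart in front of the work surface, level with it; the furniture and walls round the work are solid. World frame = base frame: x ahead of the robot, y to its left, z up, the work surface at z = 0. Lengths are in m, angles in rad, forces in N, time in s.
With the tool pointing down it reaches from about 0.35 to 0.9 m from the base axis. Payload 8.1 kg.
Tool frame: the origin (TCP) lies at the very end of the fingers, on their centre line; the grasp point (between the pads) lies 19 mm behind it (arm.grip_depth is the distance from the TCP to the grasp point, in m); x points along the fingers, z is the direction in which the jaws open and shut, and the axes are right-handed (so a half turn about x gives the same grasp; the last joint's range is limited). The gripper opens to 92 mm and grips with 3 to 60 N. Pads are 19 mm wide; open, the fingers measure 130 mm over their backs; the gripper's body (75 mm by 190 mm) begins 47 mm behind the grasp point.
Start: joints at [-1.382, 0.434, 0.025, 1.573, -0.012, 1.134, -0.075], TCP at [0.18, 0.599, 0.196] pointing down, gripper open.
Joint ranges: [-2.62, 2.62], [-0.44, 2.09], [-1.27, 1.32], [0.08, 2.57], [-1.32, 4.46], [0.12, 2], [-2.74, 2.74]. Speed limits (rad/s): [2.22, 2.22, 3.01, 3.01, 3.14, 3.14, 3.14].

## Interface

Orientations are given as a rotation vector (axis times angle).
In Python, from cell import status, cams, arm gives the robot as it stands. The module is installed in compiled form; this text tells all that it offers.
- The arm moves only by the tool step_arm, never from a script. Its argument "rows" is a list of rows, each a list of 7 numbers: the gripper command: -1 is fully open, 1 is shut, values between are in proportion, then the shift along the tool's x, y, z as a fraction of full scale, then the turn, a rotation vector about the tool's x, y, z as a fraction of full scale. In form: [[grip, x, y, z, rx, ry, rz], ...]. A call has 1 to 12 rows; each row is the pose to reach, as a shift and turn from the pose commanded when the call began, along the tool's axes at that moment; what a row does not reach only later rows make up. Full scale, the value 1, is 80 cm for a shift and 60 degrees for a turn. A row lasts 1/12 s, in which the tool goes at most 41.7 mm and 7.16 degrees, less where a joint would pass 70% of its speed; a pose out of reach is approached as far as the arm can. A call with a number of a shift or a turn outside -1 to 1 is refused whole. A call with a gripper value outside its range is refused whole. The fingers move at their own pace and stop on an object; "newtons" is the grip in N (left out, the last holds). Time passes only in rows, so rows that repeat a pose let the fingers close. It gives the time, the measured TCP pose, the force and the opening at its end, in the units of the state.
- status.observe(): the state, without advancing time (a new reading comes with each control period).
- cams.get_image(name): name is "scene" or "top" or "wrist"; returns a dict with "pixels" (400x640x3 uint8, red, green, blue), "range_z" (400x640 float32, m along the optical axis (not along the pixel's ray), 0 where there is no reading), "camera_matrix" (3x3 intrinsics, pixels), "distortion" ([k1, k2, p1, p2, k3] as OpenCV has them; the pictures are not rectified), "eye" and "attitude" of the camera in the world; the wrist camera has in their place "tool_from_camera" (4x4, takes a point from camera to tool coordinates, whose origin is the TCP and whose axes are the tool frame's). Camera axes: x right, y down, z forward; pixel columns grow to the right and rows downward; lengths in m; the calibration is good to about 2 mm. A picture is of the moment at which its call begins: read the wrist's pose just before it.
- arm.sign_off(): hands the job in, once; it reports no verdict.
The state is a dict: "clock": time; "joints": joint angles; "dq": joint speeds; "joint_efforts": joint torques, N m; "position": TCP position; "ee_rot": TCP orientation; "force": force on the tool from outside, world axes, zero at the start; "ft_torque": the same for the moment, N m; "width": opening from 0.0 (shut) to 1.0 (fully open).
Only numpy, scipy, OpenCV 4.12 (cv2) and the standard library are available. Lean on these libraries where they do the work, as an engineer would, in place of code of your own. Each camera call takes 0.05 s, during which the arm holds its last target.

## Working session

There is one attempt and no reset: what is moved stays moved. The work goes in short steps, Python scripts to look and compute and a tool call to move; the robot and the scene stay as the last step left them, time stands still between calls to the robot, and variables do not carry over. Pictures are saved under pics/ and viewed, and the job is handed in when it is done.

Besides the shell and the picture viewer there is one more tool, called after ">>>" by a JSON object that holds its "fn" and its "kwargs". step_arm: Moves the arm, as the interface text tells. Its arguments: {"type":"object","properties":{"rows":{"type":"array","items":{"type":"array","items":{"type":"number"}}},"newtons":{"type":"number"}},"required":["rows"]}

```bash
mkdir -p pics; ls; cat > h.py <<'E'
import numpy as np, cv2
from scipy.spatial.transform import Rotation as R
from cell import status, cams, arm
def snap(name,fn=None):
    s=status.observe(); im=cams.get_image(name)
    if fn: cv2.imwrite('pics/'+fn,cv2.cvtColor(im['pixels'],cv2.COLOR_RGB2BGR))
    if name=='wrist':
        T=np.eye(4);T[:3,:3]=R.from_rotvec(s['ee_rot']).as_matrix();T[:3,3]=s['position']
        C=T@np.array(im['tool_from_camera'])
    else:
        C=np.eye(4);C[:3,3]=im['eye'];a=np.array(im['attitude'],float)
        C[:3,:3]=a if a.shape==(3,3) else R.from_rotvec(a).as_matrix()
    im['C']=C
    return im
def rays(im,uv):
    uv=np.array(uv,float).reshape(-1,1,2)
    n=cv2.undistortPoints(uv,np.array(im['camera_matrix']),np.array(im['distortion'])).reshape(-1,2)
    return np.c_[n,np.ones(len(n))]
def onplane(im,uv,z):
    d=rays(im,uv)@im['C'][:3,:3].T; o=im['C'][:3,3]
    return o+d*((z-o[2])/d[:,2])[:,None]
def cloud(im):
    h,w=im['range_z'].shape
    u,v=np.meshgrid(np.arange(w),np.arange(h))
    r=rays(im,np.c_[u.ravel(),v.ravel()]); p=r*im['range_z'].ravel()[:,None]
    return (p@im['C'][:3,:3].T+im['C'][:3,3]).reshape(h,w,3)
def proj(im,P):
    C=im['C'];q=(np.array(P).reshape(-1,3)-C[:3,3])@C[:3,:3]
    return cv2.projectPoints(q,np.zeros(3),np.zeros(3),np.array(im['camera_matrix']),np.array(im['distortion']))[0].reshape(-1,2)
E
python3 - <<'E'
from h import *
for n in ['scene','top','wrist']:
    im=snap(n,n+'0.png'); print(n,im['C'].round(3).tolist(),np.array(im['camera_matrix']).round(1).tolist(),im['distortion'], {k:np.array(v).shape for k,v in im.items()})
    print(im.get('attitude'))
print(status.observe())
E
```

```text
pics
scene [[-0.854, -0.229, 0.467, 0.211], [-0.52, 0.382, -0.764, 0.485], [-0.004, -0.895, -0.446, 0.477], [0.0, 0.0, 0.0, 1.0]] [[404.6, 0.0, 320.6], [0.0, 404.6, 198.1], [0.0, 0.0, 1.0]] [-0.09518562  0.          0.          0.          0.        ] {'pixels': (400, 640, 3), 'range_z': (400, 640), 'camera_matrix': (3, 3), 'distortion': (5,), 'eye': (3,), 'attitude': (3,), 'C': (4, 4)}
[-0.65888289  2.36096782 -1.46030944]
top [[-0.018, -0.998, 0.058, 0.53], [-1.0, 0.016, -0.022, -0.182], [0.021, -0.058, -0.998, 1.141], [0.0, 0.0, 0.0, 1.0]] [[458.7, 0.0, 312.1], [0.0, 458.7, 209.1], [0.0, 0.0, 1.0]] [-0.0399042  0.         0.         0.         0.       ] {'pixels': (400, 640, 3), 'range_z': (400, 640), 'camera_matrix': (3, 3), 'distortion': (5,), 'eye': (3,), 'attitude': (3,), 'C': (4, 4)}
[-2.18346478  2.22076934 -0.0874177 ]
wrist [[0.288, 0.925, 0.249, 0.112], [0.958, -0.277, -0.077, 0.621], [-0.002, 0.261, -0.965, 0.384], [0.0, 0.0, 0.0, 1.0]] [[289.2, 0.0, 314.4], [0.0, 289.2, 202.1], [0.0, 0.0, 1.0]] [0.00816506 0.         0.         0.         0.        ] {'pixels': (400, 640, 3), 'range_z': (400, 640), 'camera_matrix': (3, 3), 'distortion': (5,), 'tool_from_camera': (4, 4), 'C': (4, 4)}
None
{'clock': 0.15, 'joints': array([-1.38161777,  0.43505237,  0.0249807 ,  1.57389078, -0.0115652 ,
        1.13398957, -0.0750894 ]), 'dq': array([-0.00078674, -0.00183351,  0.00064468, -0.0016709 , -0.00268087,
        0.00200947,  0.00113454]), 'joint_efforts': array([ 2.24607305e-03, -6.68249488e+01,  9.86294635e-01, -3.14693320e+01,
       -6.04681741e-02,  3.92617774e-02,  9.91607658e-05]), 'position': array([0.17972739, 0.59815842, 0.19543088]), 'ee_rot': array([-0.99239476,  1.33412607,  0.99102585]), 'force': array([ 0.94371469,  0.06743942, -0.31719505]), 'ft_torque': array([ 0.01151529,  0.0284633 , -0.00964975]), 'width': 0.9979173253698085}
```

View pics/scene0.png

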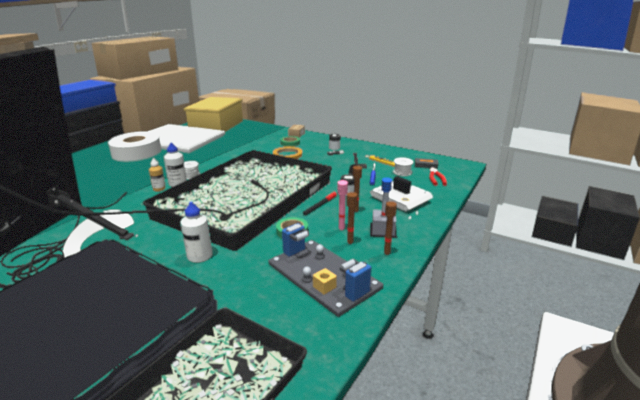

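View pics/top0.png

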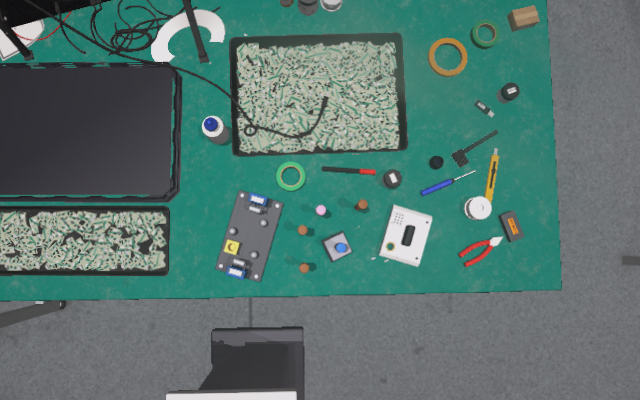

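View pics/wrist0.png

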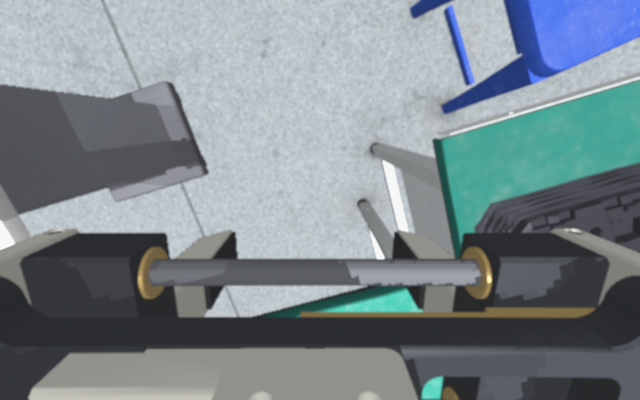

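```bash
python3 - <<'E'
from h import *
im=snap('top'); np.save('top0.npy',im,allow_pickle=True)
p=cv2.cvtColor(im['pixels'],cv2.COLOR_RGB2BGR)
cv2.imwrite('pics/topz.png',np.vstack([cv2.resize(p[170:300,200:450],(800,416),interpolation=cv2.INTER_CUBIC)]))
c=cloud(im)
for n,(u,v) in dict(mountc=(255,235),plate=(400,255),handle=(408,235),block=(330,240),pin=(341,248),well=(232,247),h1=(258,198),h2=(236,271),green=(450,280),pink=(321,210),b1=(303,230),b2=(305,268),b3=(362,205)).items(): print(n,c[v,u].round(3))
s=snap('scene');np.save('scene0.npy',s,allow_pickle=True)
p=cv2.cvtColor(s['pixels'],cv2.COLOR_RGB2BGR)
cv2.imwrite('pics/scz.png',cv2.resize(p[150:315,260:460],(800,660)[:2],interpolation=cv2.INTER_CUBIC)[:600])
E
```

```text
mountc [ 0.534 -0.065  0.013]
plate [ 0.479 -0.419  0.024]
handle [ 0.527 -0.431  0.061]
block [ 0.519 -0.248  0.039]
pin [ 0.502 -0.266  0.129]
well [ 0.506 -0.01   0.021]
h1 [ 0.62  -0.08   0.076]
h2 [ 0.452 -0.027  0.074]
green [ 0.413 -0.547  0.003]
pink [ 0.587 -0.224  0.117]
b1 [ 0.543 -0.183  0.122]
b2 [ 0.459 -0.186  0.12 ]
b3 [ 0.597 -0.316  0.117]
```

View pics/topz.png

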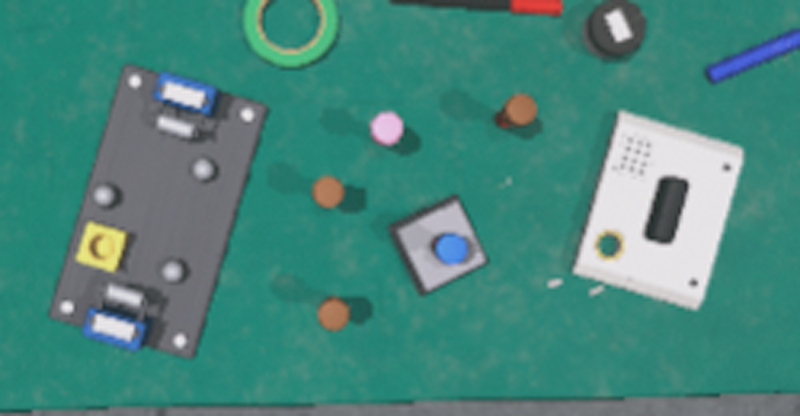

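View pics/scz.png

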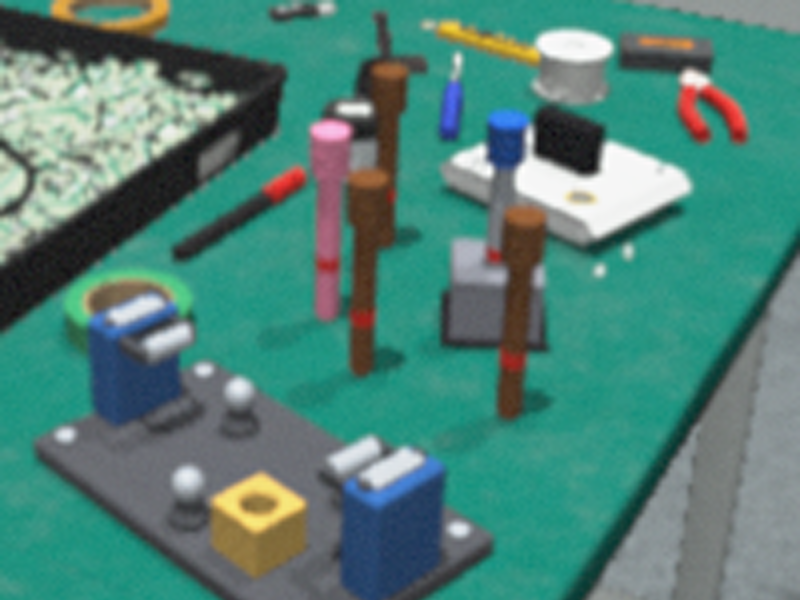

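```bash
cat >> h.py <<'E'
def ellc(mask):
    n,l,st,ce=cv2.connectedComponentsWithStats(mask.astype(np.uint8)); return st,ce,l
def tgt_rows(pos,yaw,base=None):
    """tool down, jaw z axis along world angle yaw+90; returns fractions from current measured pose"""
    s=status.observe(); p=np.array(s['position']) if base is None else np.array(base[0]); Rc=R.from_rotvec(s['ee_rot'] if base is None else base[1])
    zt=np.array([-np.sin(yaw),np.cos(yaw),0]); xt=np.array([0,0,-1.]); 
    best=None
    for sg in (1,-1):
        z=zt*sg; M=np.c_[xt,np.cross(z,xt),z]; rv=(Rc.inv()*R.from_matrix(M)).as_rotvec()
        if best is None or np.linalg.norm(rv)<np.linalg.norm(best): best=rv
    d=Rc.inv().apply(np.array(pos)-p)
    print('shift m',d.round(4),'turn deg',np.degrees(best).round(2)); print('row',(d/0.8).round(4).tolist(),(best/np.radians(60)).round(4).tolist())
    print('other turn (180 about x) also possible; rows>=',max(np.linalg.norm(d)/0.0417,np.degrees(np.linalg.norm(best))/7.16).round(1))
E
python3 - <<'E'
from h import *
im=np.load('top0.npy',allow_pickle=True).item()
hsv=cv2.cvtColor(im['pixels'],cv2.COLOR_RGB2HSV)
c=cloud(im)
# plate via height near .025 and white, region
m=np.zeros((400,640),bool); m[195:275,370:440]=True
w=m&(hsv[...,1]<60)&(hsv[...,2]>130)
cs,_=cv2.findContours(w.astype(np.uint8),cv2.RETR_EXTERNAL,cv2.CHAIN_APPROX_NONE)
k=max(cs,key=cv2.contourArea).reshape(-1,2); P=onplane(im,k,0.02)
r=cv2.minAreaRect((P[:,:2]*1000).astype(np.float32)); print('plate',r)
b=m&(hsv[...,2]<60)&(c[...,2]>0.045); P=c[b]; print(len(P)); 
v,u=np.nonzero(b); P=onplane(im,np.c_[u,v],0.061);print('handle',cv2.minAreaRect((P[:,:2]*1000).astype(np.float32)))
R_=im['pixels'].astype(int)
# mount housings blue, well yellow
m=np.zeros((400,640),bool); m[185:290,205:290]=True
y=m&(hsv[...,0]>18)&(hsv[...,0]<35)&(hsv[...,1]>120)
v,u=np.nonzero(y);P=onplane(im,np.c_[u,v],0.038);print('well',len(u),P.mean(0),cv2.minAreaRect((P[:,:2]*1000).astype(np.float32)))
d=m&(hsv[...,1]<90)&(hsv[...,2]>35)&(c[...,2]>0.003)&(c[...,2]<0.02)
v,u=np.nonzero(d);P=onplane(im,np.c_[u,v],0.012);print('slab',cv2.minAreaRect((P[:,:2]*1000).astype(np.float32)))
bl=m&(hsv[...,0]>100)&(hsv[...,0]<125)&(hsv[...,1]>120)
st,ce,_=ellc(bl);print(st,ce)
m=np.zeros((400,640),bool); m[235:265,325:360]=True
bl=m&(hsv[...,0]>100)&(hsv[...,0]<125)&(hsv[...,1]>120); v,u=np.nonzero(bl); print('pinhead',len(u),u.mean(),v.mean(),onplane(im,[[u.mean(),v.mean()]],0.125))
tgt_rows([0.45,0.05,0.30],-0.27)
E
```

```text
plate ((521.900390625, -433.8680114746094), (102.78463745117188, 141.46994018554688), 72.16011810302734)
38
handle ((527.9493408203125, -424.0083312988281), (5.582934856414795, 44.26019287109375), 75.03524017333984)
well 61 [ 0.50718857 -0.01082609  0.038     ] ((506.3412170410156, -12.588510513305664), (25.688232421875, 21.270862579345703), 73.14083099365234)
slab ((554.7365112304688, -57.70417785644531), (116.15869140625, 246.55703735351562), 72.24170684814453)
[[     0      0    640    400 255828]
 [   248    193     20     13     86]
 [   226    266     20     14     86]] [[319.5485287  199.47553434]
 [258.86046512 198.63953488]
 [235.77906977 273.13953488]]
pinhead 73 340.47945205479454 247.21917808219177 [[ 0.5033357  -0.26528566  0.125     ]]
shift m [-0.104  -0.4166 -0.4475] turn deg [-1.26 -0.04  0.01]
row [-0.13, -0.5207, -0.5593] [-0.0209, -0.0006, 0.0001]
other turn (180 about x) also possible; rows>= 14.9
```

>>> {"fn": "step_arm", "kwargs": {"rows": [[-1, -0.06, -0.03, -0.03, 0, 0, 0], [-1, -0.1, -0.07, -0.08, 0, 0, 0], [-1, -0.13, -0.12, -0.13, 0, 0, 0], [-1, -0.13, -0.15, -0.16, 0, 0, 0], [-1, -0.13, -0.19, -0.2, 0, 0, 0], [-1, -0.13, -0.23, -0.24, 0, 0, 0], [-1, -0.13, -0.27, -0.28, -0.02, 0, 0], [-1, -0.13, -0.3, -0.32, -0.04, 0, 0], [-1, -0.13, -0.34, -0.36, -0.05, 0, 0], [-1, -0.13, -0.38, -0.4, -0.05, 0, 0], [-1, -0.13, -0.45, -0.48, -0.05, 0, 0], [-1, -0.13, -0.52, -0.56, -0.05, 0, 0]], "newtons": 30}}

```text
clock: 1.25
position: [0.3883, 0.1791, 0.3001]
ee_rot: [-1.031, 1.312, 1.031]
force: [1.5, 0.4, 1.0]
width: 1.002
```

```bash
python3 - <<'E'
from h import *
s=status.observe();print(s['joints'].round(2))
tgt_rows([0.50,-0.38,0.26],-0.31)
E
```

```text
[-0.86  0.01  0.31  1.87 -0.    1.26  0.78]
shift m [ 0.0397 -0.2411 -0.5167] turn deg [4.04 0.05 0.01]
row [0.0496, -0.3014, -0.6458] [0.0674, 0.0008, 0.0002]
other turn (180 about x) also possible; rows>= 13.7
```

>>> {"fn": "step_arm", "kwargs": {"rows": [[-1, 0.0, -0.03, -0.06, 0.02, 0, 0], [-1, 0.0, -0.06, -0.12, 0.04, 0, 0], [-1, 0.0, -0.08, -0.17, 0.067, 0, 0], [-1, 0.0, -0.11, -0.23, 0.067, 0, 0], [-1, 0.0, -0.13, -0.28, 0.067, 0, 0], [-1, 0.0, -0.16, -0.34, 0.067, 0, 0], [-1, 0.0, -0.18, -0.39, 0.067, 0, 0], [-1, 0.01, -0.21, -0.45, 0.067, 0, 0], [-1, 0.02, -0.25, -0.53, 0.067, 0, 0], [-1, 0.03, -0.28, -0.59, 0.067, 0, 0], [-1, 0.04, -0.3, -0.645, 0.067, 0, 0], [-1, 0.05, -0.3, -0.645, 0.067, 0, 0]]}}

```text
clock: 2.25
position: [0.4862, -0.3094, 0.2743]
ee_rot: [-0.979, 1.339, 0.978]
force: [1.2, 1.2, 0.8]
width: 1.001
```

```bash
python3 - <<'E'
from h import *
im=snap('wrist','w1.png'); np.save('w1.npy',im,allow_pickle=True)
s=status.observe();print(s['joints'].round(2),s['dq'].round(2),im['C'][:3,3])
tgt_rows([0.50,-0.38,0.26],-0.31)
E
```

```text
[-0.08  0.36  0.8   1.62 -0.26  1.27  2.02] [-0.09 -0.09  0.    0.11  0.1   0.02 -0.2 ] [ 0.41882784 -0.28553639  0.4628229 ]
shift m [ 0.0124 -0.0346 -0.0541] turn deg [-0.39 -0.33 -0.02]
row [0.0156, -0.0432, -0.0676] [-0.0064, -0.0055, -0.0004]
other turn (180 about x) also possible; rows>= 1.6
```

View pics/w1.png

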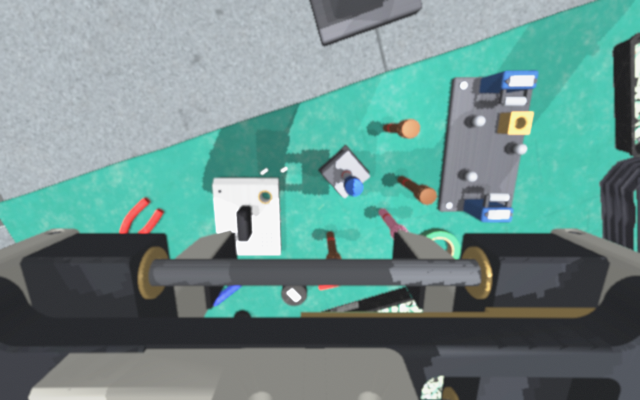

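```bash
python3 - <<'E'
from h import *
tgt_rows([0.56,-0.425,0.17],-0.31)
E
```

```text
shift m [ 0.1026 -0.1057 -0.0776] turn deg [-0.39 -0.33 -0.02]
row [0.1282, -0.1321, -0.097] [-0.0064, -0.0055, -0.0004]
other turn (180 about x) also possible; rows>= 4.0
```

>>> {"fn": "step_arm", "kwargs": {"rows": [[-1, 0.03, -0.03, -0.025, 0, 0, 0], [-1, 0.06, -0.06, -0.05, 0, -0.005, 0], [-1, 0.09, -0.1, -0.075, 0, -0.005, 0], [-1, 0.12, -0.13, -0.095, 0, -0.005, 0], [-1, 0.128, -0.132, -0.097, -0.006, -0.005, 0], [-1, 0.128, -0.132, -0.097, -0.006, -0.005, 0], [-1, 0.128, -0.132, -0.097, -0.006, -0.005, 0]]}}

```text
clock: 2.88
position: [0.562, -0.4132, 0.1716]
ee_rot: [-0.978, 1.334, 0.985]
force: [-0.3, 0.6, 1.6]
width: 0.998
```

```bash
python3 - <<'E'
from h import *
im=snap('wrist','w2.png'); np.save('w2.npy',im,allow_pickle=True)
s=status.observe();print(s['joints'].round(2),s['dq'].round(2),im['C'][:3,3])
E
```

```text
[ 0.15  0.65  0.71  1.44 -0.44  1.22  2.18] [-0.01 -0.03  0.01 -0.    0.   -0.    0.  ] [ 0.49466539 -0.39078807  0.36033158]
```

View pics/w2.png

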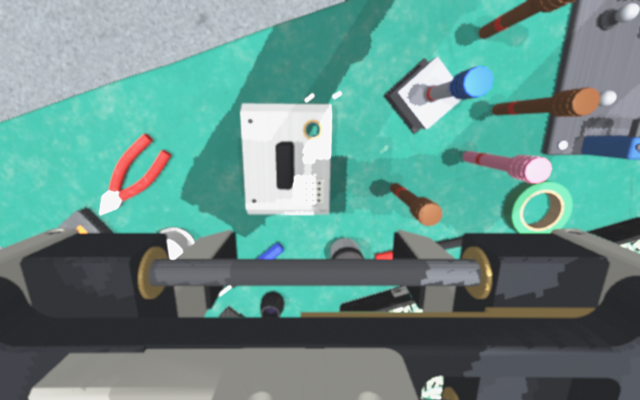

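```bash
cat > plate.py <<'E'
from h import *
im=np.load('w2.npy',allow_pickle=True).item()
p=im['pixels']; hsv=cv2.cvtColor(p,cv2.COLOR_RGB2HSV); c=cloud(im)
m=np.zeros((400,640),bool); m[95:222,235:340]=True
pl=m&(c[...,2]>0.008)
# top face: depth 0.025
tf=m&(np.abs(c[...,2]-0.025)<0.005)
print('z top',np.median(c[tf][:,2]),tf.sum())
w=(pl).astype(np.uint8); w=cv2.morphologyEx(w,cv2.MORPH_OPEN,np.ones((3,3)))
cs,_=cv2.findContours(w,cv2.RETR_EXTERNAL,cv2.CHAIN_APPROX_NONE);k=max(cs,key=cv2.contourArea).reshape(-1,2)
P=onplane(im,k,0.016);print('ridge rect',cv2.minAreaRect((P[:,:2]*1000).astype(np.float32)))
h=m&(c[...,2]>0.054)
print('handle top cloud',h.sum(),np.median(c[h][:,2]),cv2.minAreaRect((c[h][:,:2]*1000).astype(np.float32)),c[h].mean(0))
d=m&(hsv[...,2]<70); d[:135]=0;d[192:]=0
v,u=np.nonzero(d);P=onplane(im,np.c_[u,v],0.061);print('dark handle px',u.min(),u.max(),v.min(),v.max(),cv2.minAreaRect((P[:,:2]*1000).astype(np.float32)))
# hole ring
y=m&(hsv[...,0]>12)&(hsv[...,0]<35)&(hsv[...,1]>70); 
v,u=np.nonzero(y);e=cv2.minEnclosingCircle(np.c_[u,v].astype(np.float32));print('ring',len(u),e)
print('hole',onplane(im,[e[0]],0.025))
# screws and tile dots
z=cv2.resize(cv2.cvtColor(p,cv2.COLOR_RGB2BGR)[95:222,235:345],None,fx=4.6,fy=4.6,interpolation=cv2.INTER_CUBIC);cv2.imwrite('pics/w2z.png',z)
E
python3 plate.py
```

```text
z top 0.02506888711745739 7950
ridge rect ((525.7129516601562, -433.609375), (102.63349151611328, 130.87893676757812), 72.14706420898438)
handle top cloud 846 0.060733153213910346 ((515.7184448242188, -425.1440734863281), (29.915006637573242, 74.82891082763672), 53.29004669189453) [ 0.5233126  -0.4296255   0.07889035]
dark handle px 277 293 143 187 ((525.0824584960938, -430.787109375), (16.665937423706055, 46.02648162841797), 70.65142059326172)
ring 58 ((311.70928955078125, 129.08139038085938), 9.659314155578613)
hole [[ 0.4990193  -0.39375822  0.025     ]]
```

View pics/w2z.png

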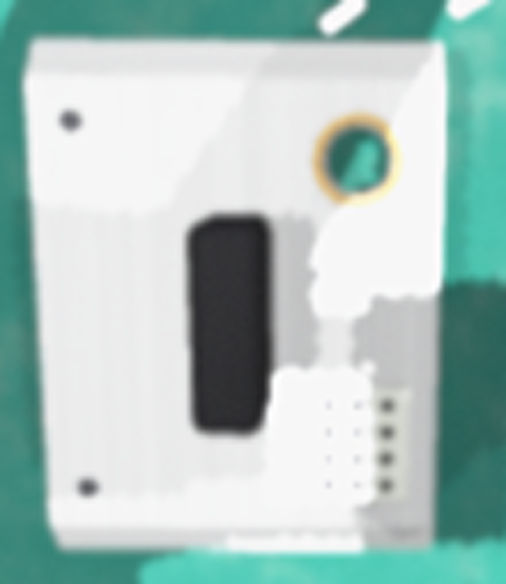

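```bash
python3 - <<'E'
from h import *
tgt_rows([0.5255,-0.4335,0.10],-0.3115)
tgt_rows([0.5255,-0.4335,0.03],-0.3115)
E
```

```text
shift m [ 0.0727  0.0292 -0.0308] turn deg [0.45 0.3  0.04]
row [0.0909, 0.0365, -0.0386] [0.0076, 0.005, 0.0006]
other turn (180 about x) also possible; rows>= 2.0
shift m [ 0.1427  0.0292 -0.0312] turn deg [0.45 0.3  0.04]
row [0.1784, 0.0365, -0.039] [0.0076, 0.005, 0.0006]
other turn (180 about x) also possible; rows>= 3.6
```

>>> {"fn": "step_arm", "kwargs": {"rows": [[-1, 0.03, 0.018, -0.02, 0.008, 0.005, 0], [-1, 0.06, 0.036, -0.039, 0.008, 0.005, 0], [-1, 0.09, 0.0365, -0.039, 0.008, 0.005, 0], [-1, 0.115, 0.0365, -0.039, 0.008, 0.005, 0], [-1, 0.14, 0.0365, -0.039, 0.008, 0.005, 0], [-1, 0.16, 0.0365, -0.039, 0.008, 0.005, 0], [-1, 0.178, 0.0365, -0.039, 0.008, 0.005, 0], [-1, 0.178, 0.0365, -0.039, 0.008, 0.005, 0], [-1, 0.178, 0.0365, -0.039, 0.008, 0.005, 0]]}}

```text
clock: 3.68
position: [0.526, -0.4333, 0.0303]
ee_rot: [-0.977, 1.34, 0.976]
force: [1.1, 0.7, 0.9]
width: 1.003
```

```bash
python3 - <<'E'
from h import *
tgt_rows([0.5255,-0.4335,0.03],-0.3115)
im=snap('wrist','w3.png')
E
```

```text
shift m [ 0.0003  0.0004 -0.0003] turn deg [0.01 0.01 0.05]
row [0.0004, 0.0005, -0.0004] [0.0002, 0.0002, 0.0008]
other turn (180 about x) also possible; rows>= 0.0
```

View pics/w3.png

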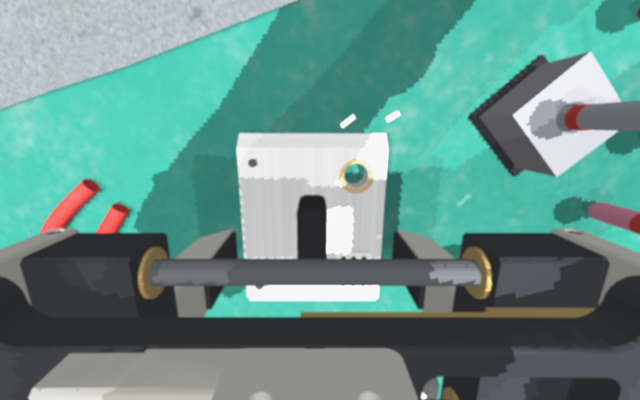

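>>> {"fn": "step_arm", "kwargs": {"rows": [[1, 0, 0, 0, 0, 0, 0], [1, 0, 0, 0, 0, 0, 0], [1, 0, 0, 0, 0, 0, 0], [1, 0, 0, 0, 0, 0, 0], [1, 0, 0, 0, 0, 0, 0], [1, 0, 0, 0, 0, 0, 0], [1, 0, 0, 0, 0, 0, 0], [1, 0, 0, 0, 0, 0, 0]], "newtons": 55}}

```text
clock: 4.4
position: [0.5256, -0.4338, 0.0292]
ee_rot: [-0.976, 1.341, 0.977]
force: [-0.5, -0.1, 0.5]
width: 0.466
```

>>> {"fn": "step_arm", "kwargs": {"rows": [[1, 0, 0, 0, 0, 0, 0], [1, 0, 0, 0, 0, 0, 0], [1, 0, 0, 0, 0, 0, 0], [1, 0, 0, 0, 0, 0, 0], [1, 0, 0, 0, 0, 0, 0], [1, 0, 0, 0, 0, 0, 0]]}}

```text
clock: 4.9
position: [0.5262, -0.4347, 0.0306]
ee_rot: [-0.978, 1.34, 0.975]
force: [-0.7, 1.0, 9.6]
width: 0.036
```

```bash
python3 - <<'E'
from h import *
im=snap('wrist','w4.png');s=status.observe();print(s['width'],s['force'])
im=snap('scene');cv2.imwrite('pics/s4.png',cv2.resize(cv2.cvtColor(im['pixels'],cv2.COLOR_RGB2BGR)[140:290,320:470],(600,600),interpolation=cv2.INTER_CUBIC))
E
```

```text
0.017522062414165384 [-1.29707745  0.64885307  8.20155963]
```

View pics/w4.png

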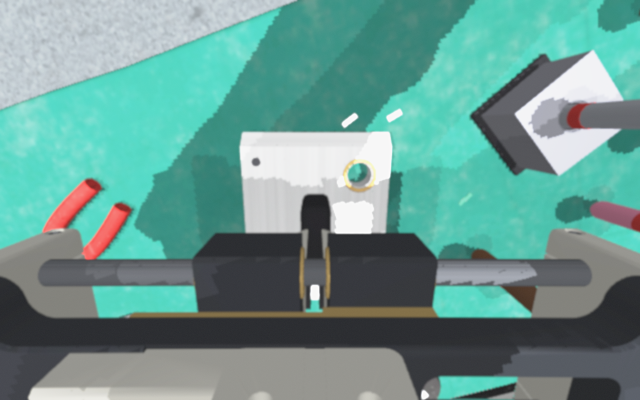

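View pics/s4.png

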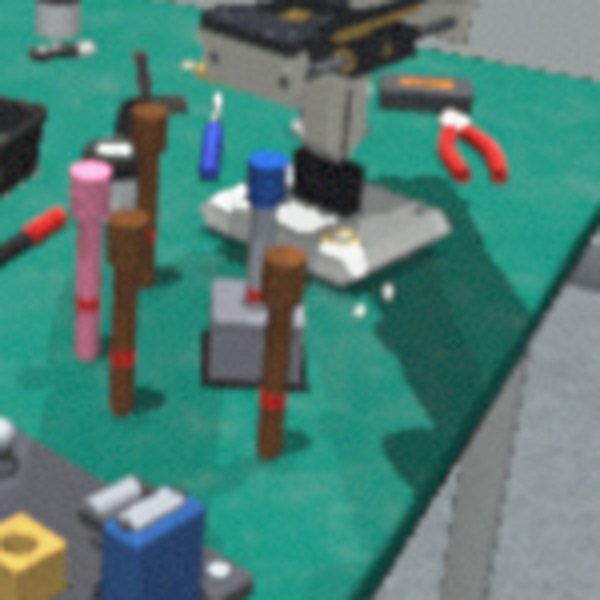

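```bash
python3 - <<'E'
from h import *
s=status.observe();im=snap('wrist');c=cloud(im)
print(s['width'],s['position'],s['force'])
T=R.from_rotvec(s['ee_rot']).as_matrix()
t=(c-s['position'])@T
for v in (200,215,225,232,240,250,260,272,285,295):
    print(v,[(u,t[v,u].round(3).tolist(),round(float(c[v,u,2]),3)) for u in (290,300,304,310,315,320,326,332)])
E
```

```text
0.00589911455062301 [ 0.52629    -0.43476981  0.03067697] [-1.10796636  0.02284613  7.70969208]
200 [(290, [0.007, 0.02, -0.015], 0.024), (300, [0.006, 0.02, -0.008], 0.025), (304, [-0.011, 0.025, -0.004], 0.042), (310, [-0.015, 0.026, -0.001], 0.046), (315, [-0.016, 0.026, 0.002], 0.047), (320, [-0.015, 0.026, 0.006], 0.045), (326, [-0.012, 0.025, 0.009], 0.043), (332, [0.005, 0.02, 0.014], 0.025)]
215 [(290, [0.007, 0.009, -0.015], 0.024), (300, [0.005, 0.01, -0.008], 0.026), (304, [-0.029, 0.021, -0.004], 0.06), (310, [-0.031, 0.021, -0.0], 0.062), (315, [-0.029, 0.021, 0.002], 0.06), (320, [-0.03, 0.021, 0.005], 0.061), (326, [-0.03, 0.021, 0.009], 0.061), (332, [0.005, 0.01, 0.014], 0.026)]
225 [(290, [0.006, 0.002, -0.015], 0.024), (300, [0.006, 0.002, -0.008], 0.025), (304, [-0.03, 0.015, -0.004], 0.061), (310, [-0.031, 0.015, -0.0], 0.062), (315, [-0.03, 0.015, 0.002], 0.06), (320, [-0.03, 0.015, 0.005], 0.06), (326, [-0.03, 0.015, 0.009], 0.06), (332, [0.007, 0.002, 0.015], 0.024)]
232 [(290, [0.006, -0.004, -0.015], 0.025), (300, [0.006, -0.004, -0.008], 0.024), (304, [-0.0
[... 1354 characters left out ...]
 0.004], 0.144), (326, [-0.121, 0.034, 0.005], 0.151), (332, [-0.12, 0.034, 0.007], 0.15)]
285 [(290, [-0.12, 0.03, -0.004], 0.151), (300, [-0.12, 0.03, -0.002], 0.15), (304, [-0.122, 0.031, -0.0], 0.152), (310, [-0.112, 0.025, 0.001], 0.143), (315, [-0.113, 0.026, 0.002], 0.144), (320, [-0.114, 0.026, 0.004], 0.144), (326, [-0.121, 0.031, 0.005], 0.152), (332, [-0.121, 0.03, 0.007], 0.151)]
295 [(290, [-0.12, 0.027, -0.004], 0.151), (300, [-0.12, 0.027, -0.002], 0.15), (304, [-0.12, 0.027, -0.001], 0.151), (310, [-0.076, -0.002, 0.0], 0.107), (315, [0.006, -0.055, 0.003], 0.025), (320, [-0.077, -0.001, 0.005], 0.107), (326, [-0.121, 0.027, 0.005], 0.151), (332, [-0.12, 0.027, 0.007], 0.15)]
```

```bash
python3 - <<'E'
from h import *
s=status.observe();im=snap('scene');c=cloud(im)
print(s['width'],s['position'],s['force'],s['joints'].round(3))
p=im['pixels']
for v in range(155,205,3):
    print(v,[(u,c[v,u].round(3).tolist(),p[v,u].tolist()) for u in (398,402,406,410)])
cv2.imwrite('pics/s5.png',cv2.resize(cv2.cvtColor(p,cv2.COLOR_RGB2BGR)[140:220,360:460],(800,640)[:2],interpolation=cv2.INTER_NEAREST)[:600])
print(proj(im,[[0.5255,-0.4335,0.061],[0.526,-.4335,.03],[0.5255,-0.4335,0.045]]))
E
```

```text
0.00268080001758278 [ 0.52631089 -0.4347387   0.03064003] [-0.91797481 -0.93444481  9.01165434] [ 0.229  0.758  0.635  1.622 -0.53   0.938  2.312]
155 [(398, [0.533, -0.405, 0.132], [63, 65, 69]), (402, [0.513, -0.379, 0.144], [96, 101, 106]), (406, [0.507, -0.389, 0.142], [89, 86, 78]), (410, [0.5, -0.398, 0.14], [34, 35, 37])]
158 [(398, [0.517, -0.364, 0.14], [73, 78, 79]), (402, [0.513, -0.379, 0.136], [110, 109, 106]), (406, [0.508, -0.394, 0.132], [85, 81, 69]), (410, [0.499, -0.397, 0.133], [68, 69, 66])]
161 [(398, [0.535, -0.415, 0.112], [128, 129, 122]), (402, [0.523, -0.411, 0.116], [132, 134, 126]), (406, [0.517, -0.424, 0.113], [135, 135, 128]), (410, [0.513, -0.442, 0.108], [144, 146, 138])]
164 [(398, [0.534, -0.414, 0.105], [130, 130, 124]), (402, [0.523, -0.414, 0.107], [128, 131, 124]), (406, [0.518, -0.427, 0.104], [116, 118, 112]), (410, [0.512, -0.442, 0.1], [136, 139, 131])]
167 [(398, [0.535, -0.418, 0.095], [130, 130, 121]), (402, [0.522, -0.412, 0.1], [131, 131, 122]), (406, [0.518, -0.429, 0.095], [113, 114, 106]), (410, [0.512, -0.445, 0.091], [127, 141, 13
[... 1683 characters left out ...]
 0.022], [132, 135, 133])]
197 [(398, [0.52, -0.397, 0.024], [193, 195, 195]), (402, [0.513, -0.406, 0.022], [133, 125, 108]), (406, [0.503, -0.408, 0.023], [193, 178, 138]), (410, [0.495, -0.416, 0.022], [162, 161, 162])]
200 [(398, [0.515, -0.383, 0.023], [123, 124, 123]), (402, [0.509, -0.398, 0.018], [213, 196, 157]), (406, [0.5, -0.402, 0.018], [198, 190, 163]), (410, [0.488, -0.396, 0.024], [176, 171, 162])]
203 [(398, [0.512, -0.377, 0.018], [130, 133, 132]), (402, [0.5, -0.372, 0.023], [216, 219, 217]), (406, [0.491, -0.377, 0.023], [244, 245, 245]), (410, [0.484, -0.386, 0.021], [228, 230, 229])]
[[402.55182973 178.10589968]
 [401.35940444 188.99448504]
 [402.02791301 183.78272682]]
```

View pics/s5.png

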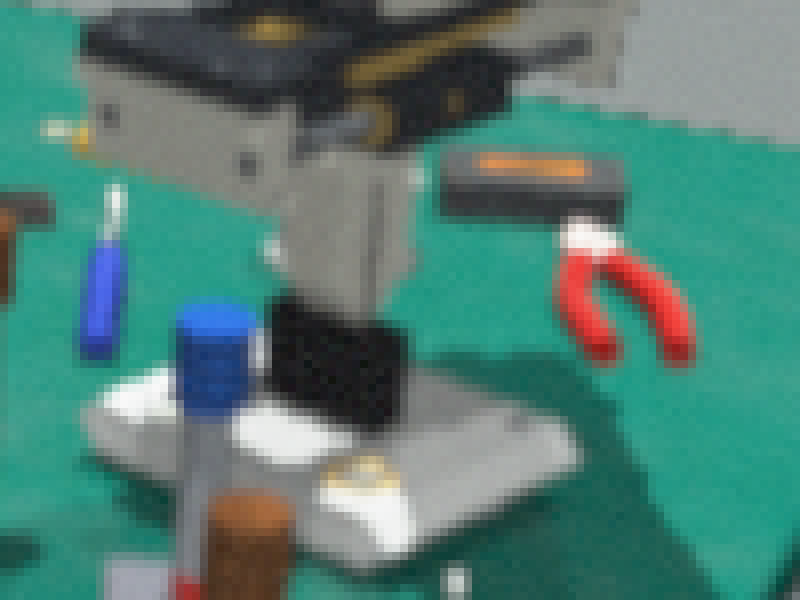

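```bash
python3 - <<'E'
from h import *
im=np.load('w2.npy',allow_pickle=True).item(); Tc=np.array(im['tool_from_camera']);print(Tc.round(4))
h,w=400,640
u,v=np.meshgrid(np.arange(w),np.arange(h)); r=rays(im,np.c_[u.ravel(),v.ravel()])*im['range_z'].ravel()[:,None]
t=(r@Tc[:3,:3].T+Tc[:3,3]).reshape(h,w,3)
for vv in (238,245,255,265,280,290,300,310):
    print(vv,[(uu,t[vv,uu].round(3).tolist()) for uu in (185,205,215,225,232,236,398,405,415,430)])
print('proj of TCP etc')
q=np.array([[0,0,0.046],[0,0,-.046],[-.031,0,.046],[-.031,0,-.046],[0,0,0]]); qc=(q-Tc[:3,3])@Tc[:3,:3]
print(cv2.projectPoints(qc,np.zeros(3),np.zeros(3),np.array(im['camera_matrix']),np.array(im['distortion']))[0].reshape(-1,2))
E
```

```text
[[ 9.000e-04 -2.606e-01  9.654e-01 -1.886e-01]
 [-0.000e+00 -9.654e-01 -2.606e-01  7.120e-02]
 [ 1.000e+00  2.000e-04 -8.000e-04  2.300e-03]
 [ 0.000e+00  0.000e+00  0.000e+00  1.000e+00]]
238 [(185, [0.162, -0.072, -0.166]), (205, [-0.044, 0.012, -0.057]), (215, [-0.044, 0.012, -0.051]), (225, [-0.043, 0.012, -0.046]), (232, [-0.039, 0.01, -0.044]), (236, [-0.032, 0.007, -0.043]), (398, [-0.04, 0.011, 0.048]), (405, [-0.043, 0.012, 0.051]), (415, [-0.043, 0.012, 0.056]), (430, [-0.042, 0.012, 0.065])]
245 [(185, [0.153, -0.077, -0.163]), (205, [-0.054, 0.012, -0.053]), (215, [-0.053, 0.012, -0.048]), (225, [-0.048, 0.01, -0.045]), (232, [-0.039, 0.006, -0.044]), (236, [-0.032, 0.003, -0.044]), (398, [-0.041, 0.007, 0.048]), (405, [-0.049, 0.011, 0.049]), (415, [-0.054, 0.012, 0.053]), (430, [-0.054, 0.012, 0.06])]
255 [(185, [-0.064, 0.012, -0.059]), (205, [-0.065, 0.012, -0.049]), (215, [-0.062, 0.011, -0.045]), (225, [-0.053, 0.006, -0.044]), (232, [-0.04, 0.0, -0.044]), (236, [-0.033, -0.003, -0.044]), (398, [-0.043, 0.002, 0.048]), (405, [-0.054, 0.007, 0.048]), (415, [-0.062, 0
[... 1099 characters left out ...]
.044]), (225, [0.171, -0.169, -0.125]), (232, [-0.189, 0.071, 0.002]), (236, [0.171, -0.17, -0.109]), (398, [0.135, -0.145, 0.108]), (405, [0.126, -0.139, 0.114]), (415, [-0.072, -0.006, 0.048]), (430, [-0.082, 0.0, 0.05])]
310 [(185, [-0.096, 0.005, -0.046]), (205, [-0.079, -0.007, -0.046]), (215, [0.17, -0.185, -0.14]), (225, [0.163, -0.18, -0.123]), (232, [0.165, -0.181, -0.114]), (236, [0.17, -0.185, -0.11]), (398, [0.142, -0.165, 0.112]), (405, [0.139, -0.163, 0.12]), (415, [0.135, -0.16, 0.131]), (430, [-0.084, -0.004, 0.05])]
proj of TCP etc
[[377.70008052 230.37175379]
 [245.02588174 230.33478478]
 [388.77456632 249.03399613]
 [232.79350387 248.98471903]
 [311.35427099 230.34115925]]
```

```bash
python3 - <<'E'
from h import *
print([ (a,getattr(arm,a)) for a in dir(arm) if not a.startswith('_')])
im=snap('top');c=cloud(im);print(status.observe()['clock'])
E
```

```text
[('PlanningError', <class 'cell.PlanningError'>), ('grip_depth', 0.0188), ('sign_off', <function connect.<locals>.done at 0x7fb1a03684a0>)]
5.15
```

>>> {"fn": "step_arm", "kwargs": {"rows": [[-1, -0.02, 0, 0, 0, 0, 0], [-1, -0.02, 0, 0, 0, 0, 0], [-1, -0.02, 0, 0, 0, 0, 0], [-1, -0.02, 0, 0, 0, 0, 0], [-1, -0.02, 0, 0, 0, 0, 0], [-1, -0.02, 0, 0, 0, 0, 0], [-1, -0.02, 0, 0, 0, 0, 0], [-1, -0.02, 0, 0, 0, 0, 0]]}}

```text
clock: 5.82
position: [0.5255, -0.4336, 0.0449]
ee_rot: [-0.976, 1.341, 0.977]
force: [-0.1, 0.7, 0.3]
width: 0.535
```

```bash
python3 - <<'E'
from h import *
im=snap('wrist','w6.png');np.save('w6.npy',im,allow_pickle=True)
c=cloud(im); print(status.observe()['width'])
p=im['pixels'];hsv=cv2.cvtColor(p,cv2.COLOR_RGB2HSV)
m=np.zeros((400,640),bool); m[:230,240:385]=True
d=m&(c[...,2]>0.05)&(c[...,2]<.07);v,u=np.nonzero(d);print(u.min(),u.max(),v.min(),v.max())
print('handle cloud',cv2.minAreaRect((c[d][:,:2]*1000).astype(np.float32)))
E
```

```text
0.5763080896549861
300 328 198 229
handle cloud ((511.35009765625, -426.954833984375), (17.969337463378906, 19.208505630493164), 73.45512390136719)
```

View pics/w6.png

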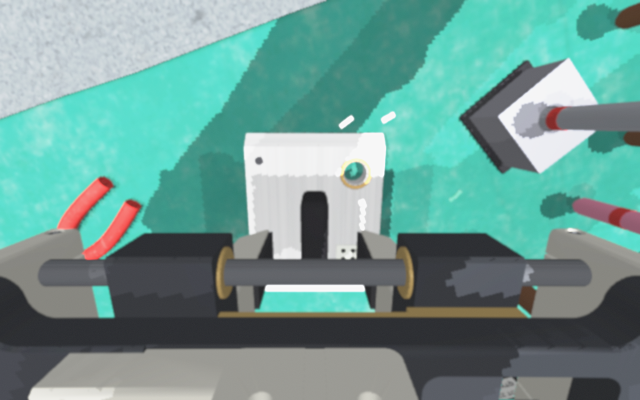

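>>> {"fn": "step_arm", "kwargs": {"rows": [[-0.14, 0.015, 0, 0, 0, 0, 0], [-0.14, 0.03, 0, 0, 0, 0, 0], [-0.14, 0.04, 0, 0, 0, 0, 0], [-0.14, 0.05, 0, 0, 0, 0, 0], [-0.14, 0.058, 0, 0, 0, 0, 0], [-0.14, 0.058, 0, 0, 0, 0, 0]]}}

```text
clock: 6.37
position: [0.5247, -0.433, -0.0032]
ee_rot: [-0.974, 1.342, 0.979]
force: [-0.1, -0.9, -0.5]
width: 0.572
```

```bash
python3 - <<'E'
from h import *
im=snap('scene');s=status.observe();print(s['width'],s['force'],s['position'])
cv2.imwrite('pics/s7.png',cv2.resize(cv2.cvtColor(im['pixels'],cv2.COLOR_RGB2BGR)[140:220,360:460],(750,600),interpolation=cv2.INTER_NEAREST))
E
```

```text
0.5691319542798822 [-0.7188045   0.38243834  0.823434  ] [ 0.52509414 -0.43336247 -0.00218494]
```

View pics/s7.png

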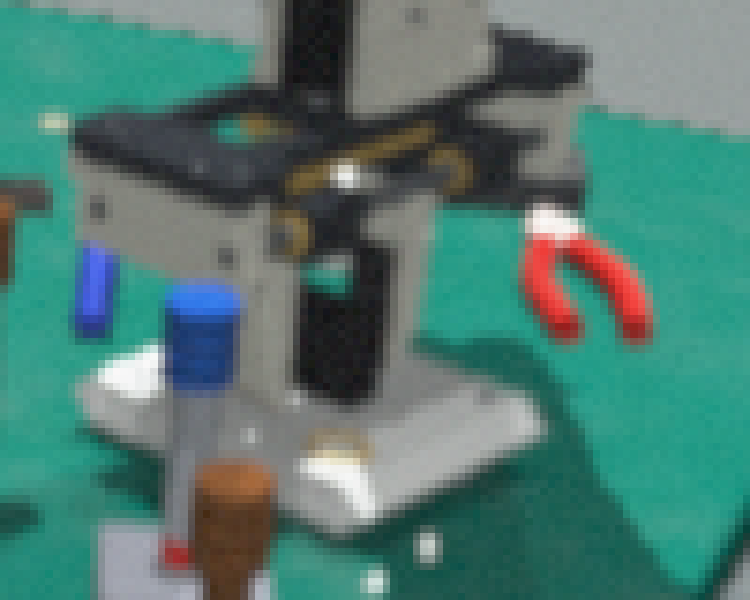

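>>> {"fn": "step_arm", "kwargs": {"rows": [[1, 0, 0, 0, 0, 0, 0], [1, 0, 0, 0, 0, 0, 0], [1, 0, 0, 0, 0, 0, 0], [1, 0, 0, 0, 0, 0, 0], [1, 0, 0, 0, 0, 0, 0], [1, 0, 0, 0, 0, 0, 0], [1, 0, 0, 0, 0, 0, 0], [1, 0, 0, 0, 0, 0, 0], [1, 0, 0, 0, 0, 0, 0]], "newtons": 55}}

```text
clock: 7.17
position: [0.5258, -0.4338, -0.0009]
ee_rot: [-0.977, 1.34, 0.976]
force: [-0.0, 1.2, 3.7]
width: 0.195
```

>>> {"fn": "step_arm", "kwargs": {"rows": [[1, -0.02, 0, 0, 0, 0, 0], [1, -0.04, 0, 0, 0, 0, 0], [1, -0.06, 0, 0, 0, 0, 0], [1, -0.08, 0, 0, 0, 0, 0], [1, -0.11, 0, 0, 0, 0, 0], [1, -0.15, 0, 0, 0, 0, 0], [1, -0.19, 0, 0, 0, 0, 0], [1, -0.23, 0, 0, 0, 0, 0], [1, -0.25, 0, 0, 0, 0, 0], [1, -0.25, 0, 0, 0, 0, 0], [1, -0.25, 0, 0, 0, 0, 0]]}}

```text
clock: 8.08
position: [0.5256, -0.4337, 0.1987]
ee_rot: [-0.977, 1.34, 0.976]
force: [-0.8, 0.1, -4.3]
width: 0.192
```

```bash
cat > mount.py <<'E'
from h import *
def meas(im,box):
    p=im['pixels']; hsv=cv2.cvtColor(p,cv2.COLOR_RGB2HSV); c=cloud(im)
    m=np.zeros((400,640),bool); m[box[1]:box[3],box[0]:box[2]]=True
    sl=m&(np.abs(c[...,2]-0.012)<0.004)&(hsv[...,1]<90)
    sl=cv2.morphologyEx(sl.astype(np.uint8),cv2.MORPH_OPEN,np.ones((3,3)))
    cs,_=cv2.findContours(sl,cv2.RETR_EXTERNAL,cv2.CHAIN_APPROX_NONE);k=np.vstack([q.reshape(-1,2) for q in cs if len(q)>20])
    P=onplane(im,k,0.012);print('slab rect',cv2.minAreaRect((P[:,:2]*1000).astype(np.float32)))
    y=m&(hsv[...,0]>15)&(hsv[...,0]<35)&(hsv[...,1]>100)&(np.abs(c[...,2]-0.038)<0.006)
    v,u=np.nonzero(y);P=onplane(im,np.c_[u,v],0.038);print('well',len(u),cv2.minAreaRect((P[:,:2]*1000).astype(np.float32)))
    g=m&(c[...,2]>0.066)&(c[...,2]<0.08)
    st,ce,l=ellc(g)
    for i in range(1,len(st)):
        if st[i,4]>15:
            v,u=np.nonzero(l==i);P=onplane(im,np.c_[u,v],0.071);print('housing',st[i].tolist(),P.mean(0).round(4),cv2.minAreaRect((P[:,:2]*1000).astype(np.float32)))
    g=m&(c[...,2]>0.03)&(c[...,2]<0.045)&(hsv[...,1]<60)
    st,ce,l=ellc(g)
    for i in range(1,len(st)):
        if st[i,4]>5: print('ball?',st[i].tolist(),onplane(im,[ce[i]],0.036).round(4))
E
python3 - <<'E'
from mount import *
print('w1');meas(np.load('w1.npy',allow_pickle=True).item(),(430,60,550,225))
print('top');meas(np.load('top0.npy',allow_pickle=True).item(),(205,185,290,290))
print('scene');meas(np.load('scene0.npy',allow_pickle=True).item(),(260,215,390,315))
im=snap('wrist','w8.png')
tgt_rows([0.57,-0.20,0.22],-0.31)
E
```

```text
w1
slab rect ((531.4392700195312, -50.37849426269531), (116.29560852050781, 201.903076171875), 72.82377624511719)
well 125 ((506.4453125, -15.934494018554688), (29.102529525756836, 26.99789810180664), 55.29301452636719)
housing [502, 71, 36, 18, 577] [ 0.446  -0.0251  0.071 ] ((446.2761535644531, -25.36528778076172), (42.325679779052734, 19.732585906982422), 72.07489776611328)
housing [518, 98, 8, 5, 18] [ 0.4719 -0.026   0.071 ] ((471.5590515136719, -25.65542221069336), (9.317689895629883, 4.80953311920166), 72.09730529785156)
housing [490, 195, 19, 6, 51] [ 0.5919 -0.0711  0.071 ] ((591.5498657226562, -71.28330993652344), (25.352386474609375, 7.183008670806885), 72.32379150390625)
housing [480, 208, 34, 15, 417] [ 0.6158 -0.0782  0.071 ] ((616.0703125, -78.71668243408203), (45.024662017822266, 20.79332733154297), 72.34327697753906)
ball? [472, 115, 14, 12, 116] [[ 0.4852 -0.0638  0.036 ]]
ball? [514, 143, 13, 11, 110] [[ 0.5425 -0.0126  0.036 ]]
ball? [465, 172, 12, 10, 98] [[ 0.5619 -0.0878  0.036 ]]
top
slab rect ((533.9444580078125, -50.684059143066406), (115.70762634277344, 200
[... 1352 characters left out ...]
4, 224, 20, 10, 83] [ 0.6136 -0.0701  0.071 ] ((613.2074584960938, -68.7671890258789), (41.73759460449219, 18.203340530395508), 72.92962646484375)
housing [346, 261, 25, 15, 182] [ 0.4452 -0.0178  0.071 ] ((444.58740234375, -17.62528419494629), (42.762596130371094, 21.818809509277344), 74.40393829345703)
ball? [260, 215, 12, 8, 40] [[ 0.7297 -0.1219  0.036 ]]
ball? [373, 215, 14, 10, 120] [[ 0.5065 -0.2467  0.036 ]]
ball? [316, 245, 8, 6, 39] [[ 0.5607 -0.082   0.036 ]]
ball? [303, 266, 8, 8, 52] [[ 0.5432 -0.0087  0.036 ]]
shift m [-0.0223  0.0289  0.2355] turn deg [-0.1   0.06 -0.09]
row [-0.0279, 0.0361, 0.2944] [-0.0016, 0.0011, -0.0015]
other turn (180 about x) also possible; rows>= 5.7
```

View pics/w8.png

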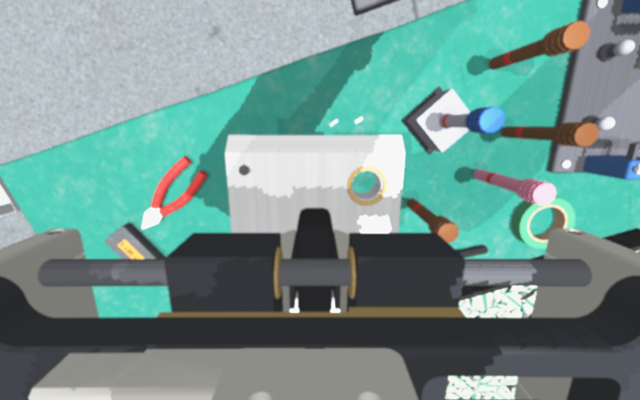

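>>> {"fn": "step_arm", "kwargs": {"rows": [[1, -0.03, 0.01, 0.03, 0, 0, 0], [1, -0.03, 0.015, 0.07, 0, 0, 0], [1, -0.03, 0.02, 0.12, 0, 0, 0], [1, -0.03, 0.03, 0.17, 0, 0, 0], [1, -0.03, 0.04, 0.22, 0, 0, 0], [1, -0.03, 0.045, 0.25, 0, 0, 0], [1, -0.03, 0.045, 0.26, 0, 0, 0], [1, -0.03, 0.045, 0.26, 0, 0, 0], [1, -0.03, 0.045, 0.26, 0, 0, 0]]}}

```text
clock: 8.88
position: [0.5544, -0.2249, 0.2216]
ee_rot: [-0.976, 1.343, 0.978]
force: [0.2, -0.5, -3.1]
width: 0.193
```

```bash
python3 - <<'E'
from mount import *
s=status.observe();print(s['position'],s['dq'].round(3),np.degrees(0))
im=snap('wrist','w9.png');np.save('w9.npy',im,allow_pickle=True)
meas(im,(400,0,600,232))
tgt_rows([0.53,-0.05,0.22],-0.3045)
E
```

```text
[ 0.55440587 -0.22489741  0.22158596] [ 0.033 -0.003  0.028 -0.009  0.006  0.004  0.001] 0.0
slab rect ((566.4931030273438, 31.324478149414062), (262.99017333984375, 279.55487060546875), 76.6438980102539)
well 109 ((505.40576171875, -14.417169570922852), (26.59076499938965, 28.135122299194336), 71.4433822631836)
housing [442, 22, 44, 23, 873] [ 0.4471 -0.0245  0.071 ] ((447.5620422363281, -25.11967658996582), (43.91747283935547, 20.477920532226562), 71.89474487304688)
housing [448, 56, 10, 8, 33] [ 0.4684 -0.0399  0.071 ] ((469.1015930175781, -40.060550689697266), (10.037245750427246, 5.979304313659668), 63.46038818359375)
housing [459, 56, 14, 6, 40] [ 0.4724 -0.0263  0.071 ] ((472.31201171875, -27.130428314208984), (14.227642059326172, 4.856603145599365), 71.92111206054688)
housing [437, 174, 16, 7, 41] [ 0.5917 -0.0742  0.071 ] ((591.8965454101562, -73.04022216796875), (17.988609313964844, 7.187959671020508), 72.13932800292969)
housing [453, 174, 7, 6, 18] [ 0.595  -0.0603  0.071 ] ((594.5468139648438, -60.317874908447266), (5.277919292449951, 5.6082258224487305), 40.786277770996094)
housing [427, 188, 37, 18, 578] [ 0.6164 -0.0773  0.071 ] ((615.5709838867188, -77.34983825683594), (42.73084259033203, 21.09622573852539), 72.19523620605469)
ball? [596, 0, 4, 47, 113] [[0.4783 0.1398 0.036 ]]
ball? [598, 48, 2, 6, 7] [[0.5104 0.1387 0.036 ]]
ball? [599, 55, 1, 9, 9] [[0.5197 0.1383 0.036 ]]
ball? [459, 75, 28, 27, 344] [[ 0.5046 -0.0079  0.036 ]]
ball? [417, 80, 14, 14, 147] [[ 0.4858 -0.063   0.036 ]]
ball? [466, 114, 15, 13, 144] [[ 0.543  -0.0127  0.036 ]]
ball? [412, 148, 13, 13, 128] [[ 0.5625 -0.0866  0.036 ]]
ball? [592, 158, 8, 74, 400] [[0.6837 0.1254 0.036 ]]
shift m [0.0019 0.0773 0.1602] turn deg [-0.5  -0.08 -0.08]
row [0.0023, 0.0966, 0.2003] [-0.0084, -0.0013, -0.0014]
other turn (180 about x) also possible; rows>= 4.3
```

View pics/w9.png

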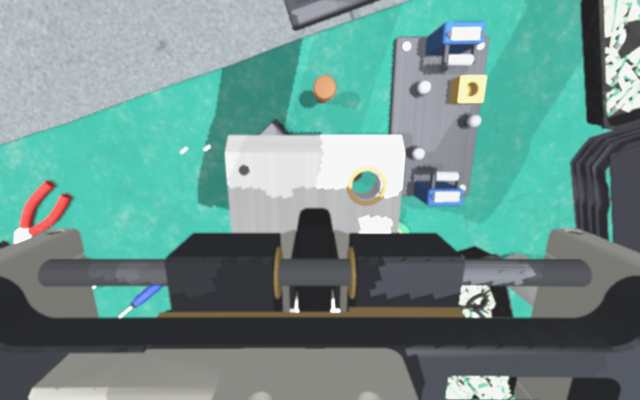

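```bash
python3 - <<'E'
from h import *
im=np.load('w9.npy',allow_pickle=True).item(); c=cloud(im)
C=im['C'];T=C@np.linalg.inv(np.array(im['tool_from_camera']))
p=im['pixels'];hsv=cv2.cvtColor(p,cv2.COLOR_RGB2HSV)
m=np.zeros((400,640),bool);m[165:228,240:295]=1;m[165:228,335:345]=1;m[205:228,345:395]=1;m[165:175,240:340]=1
Q=c[m];Q=Q[np.abs(Q[:,2]-np.median(Q[:,2]))<0.006]
A=np.c_[Q[:,:2]-Q[:,:2].mean(0),np.ones(len(Q))];a=np.linalg.lstsq(A,Q[:,2],rcond=None)[0];print('plane slopes',a,len(Q), 'top rel TCP z',a[2]-T[2,3])
y=np.zeros((400,640),bool);y[155:215,340:395]=1
y&=(hsv[...,0]>12)&(hsv[...,0]<35)&(hsv[...,1]>70)
v,u=np.nonzero(y);k=cv2.convexHull(np.c_[u,v].astype(np.float32)).reshape(-1,2)
e=cv2.fitEllipse(k);print('ring',len(u),e)
zt=T[2,3]+0.001+0.025
H=onplane(im,[e[0]],zt)[0];t=T[:3,:3].T@(H-T[:3,3]);print('hole world',H,'tool',t)
# expected from plate centered at TCP w/ tool yaw
zax=T[:3,2];yaw=np.arctan2(-zax[0],zax[1]) ;print('yaw',np.degrees(yaw),zax,T[:3,1])
x=np.array([np.cos(yaw),np.sin(yaw)]);yy=np.array([-x[1],x[0]])
d=H[:2]-T[:2,3];print('hole in plate axes rel TCP mm',d@x*1000,d@yy*1000)
# plate outline edges in y direction at mid rows
w=(c[...,2]>zt-0.03)&(c[...,2]<zt+0.006);w[:, :200]=0;w[:,420:]=0;w[231:]=0
cs,_=cv2.findContours(w.astype(np.uint8),cv2.RETR_EXTERNAL,cv2.CHAIN_APPROX_NONE);k=max(cs,key=cv2.contourArea).reshape(-1,2)
P=onplane(im,k,zt-0.009)[:,:2]-T[:2,3];print('outline plate axes: x min',(P@x).min()*1000,'y',(P@yy).min()*1000,(P@yy).max()*1000)
E
```

```text
plane slopes [-0.00468797 -0.00103924  0.24757749] 5624 top rel TCP z 0.025991530827900816
ring 256 ((366.46875, 186.9953155517578), (34.4257698059082, 38.301048278808594), 76.6083984375)
hole world [ 0.52972185 -0.18328617  0.24758596] tool [-0.02595306  0.03629799  0.0320264 ]
yaw -17.836965048728555 [ 3.06309391e-01  9.51931576e-01 -9.11889995e-04] [-0.95192929  0.30631067  0.00209958]
hole in plate axes rel TCP mm -36.24342245527346 32.05012257265526
outline plate axes: x min -64.47097450785759 y -50.559512907860146 54.86806977577777
```

```bash
python3 - <<'E'
from mount import *
tgt_rows([0.5304,-0.0528,0.20],-0.302)
tgt_rows([0.5304,-0.0528,0.09],-0.302)
E
```

```text
shift m [0.0219 0.076  0.1577] turn deg [-0.65 -0.08 -0.08]
row [0.0273, 0.095, 0.1971] [-0.0108, -0.0013, -0.0014]
other turn (180 about x) also possible; rows>= 4.2
shift m [0.1319 0.0758 0.1579] turn deg [-0.65 -0.08 -0.08]
row [0.1648, 0.0948, 0.1973] [-0.0108, -0.0013, -0.0014]
other turn (180 about x) also possible; rows>= 5.3
```

>>> {"fn": "step_arm", "kwargs": {"rows": [[1, 0.01, 0.02, 0.04, -0.01, 0, 0], [1, 0.02, 0.04, 0.09, -0.011, 0, 0], [1, 0.027, 0.07, 0.14, -0.011, -0.001, -0.001], [1, 0.027, 0.09, 0.18, -0.011, -0.001, -0.001], [1, 0.027, 0.095, 0.197, -0.011, -0.001, -0.001], [1, 0.027, 0.095, 0.197, -0.011, -0.001, -0.001], [1, 0.06, 0.095, 0.197, -0.011, -0.001, -0.001], [1, 0.09, 0.095, 0.197, -0.011, -0.001, -0.001], [1, 0.12, 0.095, 0.197, -0.011, -0.001, -0.001], [1, 0.145, 0.095, 0.197, -0.011, -0.001, -0.001], [1, 0.165, 0.095, 0.197, -0.011, -0.001, -0.001], [1, 0.165, 0.095, 0.197, -0.011, -0.001, -0.001]]}}

```text
clock: 9.93
position: [0.5289, -0.0541, 0.088]
ee_rot: [-0.982, 1.341, 0.984]
force: [-1.3, -0.4, -2.7]
width: 0.193
```

```bash
python3 - <<'E'
from mount import *
s=status.observe();print(s['position'],s['dq'].round(3),s['joints'].round(2))
im=snap('wrist','w10.png');np.save('w10.npy',im,allow_pickle=True)
t=snap('top','t10.png');sc=snap('scene')
p=cv2.cvtColor(sc['pixels'],cv2.COLOR_RGB2BGR)
cv2.imwrite('pics/s10.png',cv2.resize(p[190:320,250:410],(738,600),interpolation=cv2.INTER_CUBIC))
tgt_rows([0.5304,-0.0528,0.09],-0.302)
E
```

```text
[ 0.52893337 -0.05407687  0.0880357 ] [-0.02  -0.043  0.025 -0.045  0.038  0.067 -0.041] [-0.5   0.47  0.69  1.97 -0.39  0.84  1.67]
shift m [0.0016 0.0013 0.0002] turn deg [-0.05  0.02  0.12]
row [0.002, 0.0017, 0.0002] [-0.0008, 0.0004, 0.0019]
other turn (180 about x) also possible; rows>= 0.1
```

View pics/w10.png

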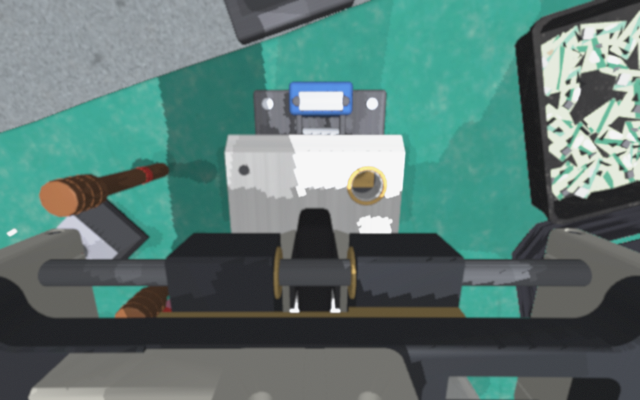

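View pics/s10.png

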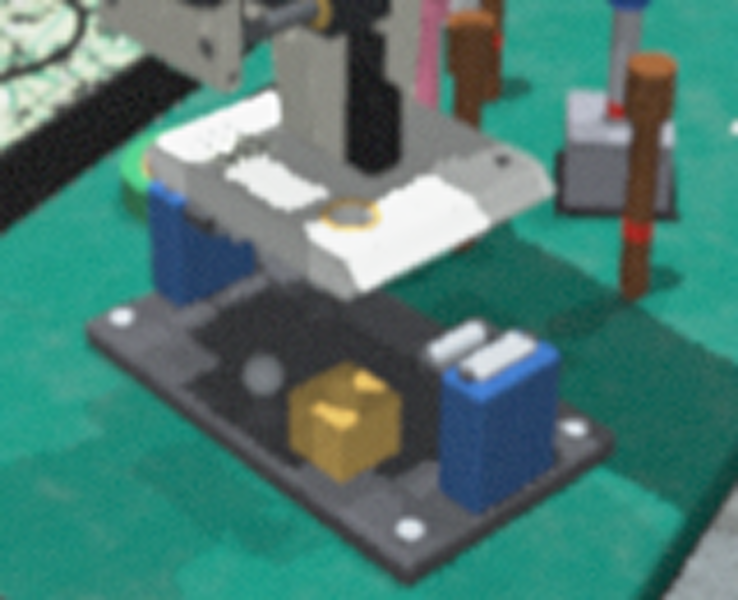

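```bash
python3 - <<'E'
from mount import *
im=np.load('w10.npy',allow_pickle=True).item();meas(im,(240,70,400,140))
T=im['C']@np.linalg.inv(np.array(im['tool_from_camera']));zax=T[:3,2];yaw=np.arctan2(-zax[0],zax[1]);x=np.array([np.cos(yaw),np.sin(yaw)]);yy=np.array([-x[1],x[0]])
print(np.degrees(yaw),T[:3,3])
hsv=cv2.cvtColor(im['pixels'],cv2.COLOR_RGB2HSV)
b=np.zeros((400,640),bool);b[75:120,280:360]=1
b&=(hsv[...,0]>100)&(hsv[...,0]<125)&(hsv[...,1]>120);v,u=np.nonzero(b);print('blue u',u.min(),u.max(),v.min(),v.max())
for uv,z in (([[ (u.min()+u.max())/2,83]],.071),):
    H=onplane(im,uv,z)[0,:2]-T[:2,3];print('housing front edge, plate axes mm',H@x*1000,H@yy*1000)
c=cloud(im);s=(np.abs(c[...,2]-0.012)<.004);s[:90]=0;s[132:]=0;s[:,:240]=0;s[:,400:]=0
for r in (100,110,120,128):
    uu=np.nonzero(s[r])[0];P=onplane(im,[[uu.min()-.5,r],[uu.max()+.5,r]],.012)[:,:2]-T[:2,3];print(r,uu.min(),uu.max(),(P@x*1000).round(1),(P@yy*1000).round(1),(P@yy).mean()*1000)
w=(c[...,2]>0.088+.001+.025-0.02)&(c[...,2]<0.088+0.032);w[:, :200]=0;w[:,420:]=0;w[231:]=0;w[:125]=0
cs,_=cv2.findContours(w.astype(np.uint8),cv2.RETR_EXTERNAL,cv2.CHAIN_APPROX_NONE);k=max(cs,key=cv2.contourArea).reshape(-1,2)
P=onplane(im,k,0.088+.001+.016)[:,:2]-T[:2,3];print('outline plate axes: x min',(P@x).min()*1000,'y',(P@yy).min()*1000,(P@yy).max()*1000)
E
```

```text
slab rect ((453.7376708984375, -24.005752563476562), (114.40977478027344, 37.61530685424805), 72.5810317993164)Traceback (most recent call last):
  File "<stdin>", line 2, in <module>
  File "mount.py", line 10, in meas
    v,u=np.nonzero(y);P=onplane(im,np.c_[u,v],0.038);print('well',len(u),cv2.minAreaRect((P[:,:2]*1000).astype(np.float32)))
                        ~~~~~~~^^^^^^^^^^^^^^^^^^^^^
  File "h.py", line 20, in onplane
    d=rays(im,uv)@im['C'][:3,:3].T; o=im['C'][:3,3]
      ~~~~^^^^^^^
  File "h.py", line 17, in rays
    n=cv2.undistortPoints(uv,np.array(im['camera_matrix']),np.array(im['distortion'])).reshape(-1,2)
      ~~~~~~~~~~~~~~~~~~~^^^^^^^^^^^^^^^^^^^^^^^^^^^^^^^^^^^^^^^^^^^^^^^^^^^^^^^^^^^^^
cv2.error: OpenCV(4.12.0) /io/opencv/modules/calib3d/src/undistort.dispatch.cpp:347: error: (-215:Assertion failed) CV_IS_MAT(_src) && CV_IS_MAT(_dst) && (_src->rows == 1 || _src->cols == 1) && (_dst->rows == 1 || _dst->cols == 1) && _src->cols + _src->rows - 1 == _dst->rows + _dst->cols - 1 && (CV_MAT_TYPE(_src->type) == CV_32FC2 || CV_MAT_TYPE(_src->type) == CV_64FC2) && (CV_MAT_TYPE(_dst->type) == CV_32FC2 || CV_MAT_TYPE(_dst->type) == CV_64FC2) in function 'cvUndistortPointsInternal'
```

```bash
python3 - <<'E'
from mount import *
im=np.load('w10.npy',allow_pickle=True).item()
T=im['C']@np.linalg.inv(np.array(im['tool_from_camera']));zax=T[:3,2];yaw=np.arctan2(-zax[0],zax[1]);x=np.array([np.cos(yaw),np.sin(yaw)]);yy=np.array([-x[1],x[0]])
print(np.degrees(yaw),T[:3,3])
hsv=cv2.cvtColor(im['pixels'],cv2.COLOR_RGB2HSV)
b=np.zeros((400,640),bool);b[75:120,280:360]=1
b&=(hsv[...,0]>100)&(hsv[...,0]<125)&(hsv[...,1]>120);v,u=np.nonzero(b);print('blue u',u.min(),u.max(),v.min(),v.max())
for uv,z in (([[ (u.min()+u.max())/2,83]],.071),):
    H=onplane(im,uv,z)[0,:2]-T[:2,3];print('housing front edge, plate axes mm',H@x*1000,H@yy*1000)
c=cloud(im);s=(np.abs(c[...,2]-0.012)<.004);s[:90]=0;s[132:]=0;s[:,:240]=0;s[:,400:]=0
for r in (100,110,120,128):
    uu=np.nonzero(s[r])[0];P=onplane(im,[[uu.min()-.5,r],[uu.max()+.5,r]],.012)[:,:2]-T[:2,3];print(r,uu.min(),uu.max(),(P@x*1000).round(1),(P@yy*1000).round(1),(P@yy).mean()*1000)
w=(c[...,2]>0.088+.001+.025-0.02)&(c[...,2]<0.088+0.032);w[:, :200]=0;w[:,420:]=0;w[231:]=0;w[:125]=0
cs,_=cv2.findContours(w.astype(np.uint8),cv2.RETR_EXTERNAL,cv2.CHAIN_APPROX_NONE);k=max(cs,key=cv2.contourArea).reshape(-1,2)
P=onplane(im,k,0.088+.001+.016)[:,:2]-T[:2,3];print('outline plate axes: x min',(P@x).min()*1000,'y',(P@yy).min()*1000,(P@yy).max()*1000)
E
```

```text
-17.41980901885343 [ 0.52893337 -0.05407687  0.0880357 ]
blue u 289 352 82 115
housing front edge, plate axes mm -97.4482185206656 6.109571973025505
100 254 385 [-91.4 -91.4] [-50.8  63.4] 6.2694824181451745
110 254 385 [-83.2 -83.2] [-51.3  63.9] 6.306843915944102
120 255 384 [-74.8 -74.8] [-50.9  63.6] 6.346020684515702
128 255 383 [-68. -68.] [-51.2  63.1] 5.934582105664946
outline plate axes: x min -64.43566061947215 y -50.576447177291 54.92635506872564
```

```bash
cat > chk.py <<'E'
from h import *
s=status.observe();print(s['clock'],s['position'],s['force'],s['dq'].round(3))
im=snap('wrist','wc%d.png'%int(s['clock']*100))
T=im['C']@np.linalg.inv(np.array(im['tool_from_camera']));zax=T[:3,2];yaw=np.arctan2(-zax[0],zax[1]);x=np.array([np.cos(yaw),np.sin(yaw)]);yy=np.array([-x[1],x[0]])
tz=T[2,3];print('yaw',np.degrees(yaw))
c=cloud(im);s=(np.abs(c[...,2]-0.012)<.004);s[:60]=0;s[:,:230]=0;s[:,410:]=0
for r in range(85,132,8):
    uu=np.nonzero(s[r])[0]
    if len(uu)<20: continue
    P=onplane(im,[[uu.min()-.5,r],[uu.max()+.5,r]],.012)[:,:2]-T[:2,3];print('slab row',r,uu.min(),uu.max(),(P@x*1000).round(1)[0],(P@yy*1000).round(1),(P@yy).mean().round(4)*1000)
for nm,lo,hi,z in (('housing',.066,.078,.071),):
    g=(c[...,2]>lo)&(c[...,2]<hi);g[150:]=0;g[:,:270]=0;g[:,:]&=True;g[:,375:]=0
    st,ce,l=ellc(g)
    for i in range(1,len(st)):
        if st[i,4]>30:
            v,u=np.nonzero(l==i);P=onplane(im,np.c_[u,v],z)[:,:2]-T[:2,3];print(nm,st[i].tolist(),'x',(P@x).min()*1000,(P@x).max()*1000,'y',(P@yy).min()*1000,(P@yy).max()*1000,'mid',((P@yy).min()+(P@yy).max())*500)
w=(c[...,2]>tz+.026-0.02)&(c[...,2]<tz+0.032);w[:, :200]=0;w[:,420:]=0;w[231:]=0;w[:129]=0
cs,_=cv2.findContours(w.astype(np.uint8),cv2.RETR_EXTERNAL,cv2.CHAIN_APPROX_NONE);k=max(cs,key=cv2.contourArea).reshape(-1,2)
P=onplane(im,k,tz+.017)[:,:2]-T[:2,3];print('outline plate axes: x min',(P@x).min()*1000,'y',(P@yy).min()*1000,(P@yy).max()*1000)
E
python3 - <<'E'
from h import *
tgt_rows([0.532,-0.0512,0.06],-0.302)
E
```

```text
shift m [0.0316 0.0004 0.0022] turn deg [-0.05  0.02  0.12]
row [0.0395, 0.0004, 0.0027] [-0.0008, 0.0004, 0.0019]
other turn (180 about x) also possible; rows>= 0.8
```

>>> {"fn": "step_arm", "kwargs": {"rows": [[1, 0.015, 0, 0.0027, 0, 0, 0], [1, 0.03, 0, 0.0027, 0, 0, 0.001], [1, 0.038, 0, 0.0027, 0, 0, 0.001], [1, 0.038, 0, 0.0027, 0, 0, 0.001], [1, 0.038, 0, 0.0027, 0, 0, 0.001]]}}

```text
clock: 10.5
position: [0.5314, -0.0494, 0.06]
ee_rot: [-0.984, 1.337, 0.986]
force: [0.3, -0.0, -2.7]
width: 0.196
```

```bash
python3 chk.py; python3 chk.py
```

```text
10.5 [ 0.53138945 -0.04938277  0.05999242] [ 0.25707023 -0.01575833 -2.74424899] [-0.004 -0.014  0.012 -0.013  0.005  0.005 -0.003]
yaw -17.204656917774184
slab row 85 240 387 -99.9 [-55.   57.9] 1.4
slab row 93 240 387 -94.2 [-55.4  58.3] 1.4
slab row 101 240 387 -88.4 [-55.8  58.6] 1.4
slab row 109 241 386 -82.5 [-55.5  58.3] 1.4
slab row 117 241 386 -76.5 [-55.9  58.7] 1.4
slab row 125 242 385 -70.4 [-55.5  58.3] 1.4
housing [277, 72, 74, 41, 2765] x -99.5799103721504 -77.95612539338687 y -19.605214176587012 22.538454441673487 mid 1.4666201325432369
housing [291, 131, 74, 8, 204] x -67.14704076080037 -63.06196774567067 y -11.921625590355752 31.83100835225253 mid 9.954691380948388
outline plate axes: x min -67.27618348136355 y -50.55468575400412 54.88641992809645
10.55 [ 0.53177543 -0.04945506  0.06042382] [ 0.18133004  0.17817678 -3.59630438] [-0.003 -0.009  0.007 -0.006  0.     0.    -0.   ]
yaw -17.203749694783596
slab row 85 240 387 -99.9 [-55.1  58. ] 1.4
slab row 93 240 387 -94.2 [-55.5  58.4] 1.4
slab row 101 240 387 -88.3 [-55.9  58.7] 1.4
slab row 109 241 386 -82.5 [-55.5  58.4] 1.4
slab row 117 241 386 -76.5 [-55.9  58.8] 1.4
slab row 125 242 385 -70.4 [-55.6  58.4] 1.4
housing [277, 72, 74, 40, 2763] x -99.64531119320728 -78.53943366337379 y -19.614258851954272 22.57736306799814 mid 1.4815521080219323
housing [285, 130, 38, 9, 112] x -67.72683901244109 -63.05922217713493 y -15.531179076999868 6.67875952241516 mid -4.426209777292354
housing [324, 131, 16, 8, 54] x -67.14717931359722 -63.05986238092359 y 7.863194132775914 16.90209336017459 mid 12.382643746475251
outline plate axes: x min -66.73084191873906 y -50.55184306523111 54.8734833641249
```

>>> {"fn": "step_arm", "kwargs": {"rows": [[1, 0.004, -0.001, -0.001, 0, 0, 0], [1, 0.008, -0.001, -0.001, 0, 0, 0], [1, 0.011, -0.001, -0.001, 0, 0, 0], [1, 0.014, -0.001, -0.001, 0, 0, 0], [1, 0.014, -0.001, -0.001, 0, 0, 0]]}}

```text
clock: 11.02
position: [0.5334, -0.0506, 0.0499]
ee_rot: [-0.985, 1.334, 0.984]
force: [-1.9, 0.1, 6.7]
width: 0.195
```

```bash
python3 chk.py
```

```text
11.0167 [ 0.53344448 -0.05056553  0.04993807] [-1.922266    0.07213418  6.7371132 ] [-0.002  0.     0.     0.004  0.004  0.008 -0.004]
yaw -17.21798136920195
slab row 85 236 392 -98.5 [-55.4  59.2] 1.9
slab row 93 237 391 -93.0 [-55.1  58.8] 1.9
slab row 101 238 391 -87.5 [-54.7  59.2] 2.2
slab row 109 238 390 -81.9 [-55.1  58.9] 1.9
slab row 117 238 390 -76.1 [-55.5  59.3] 1.9
slab row 125 239 389 -70.4 [-55.2  58.9] 1.9
housing [275, 64, 79, 44, 3169] x -101.8797345300344 -80.24101949784607 y -19.14405937237888 23.07869517163794 mid 1.9673178996295302
housing [270, 125, 105, 25, 1730] x -70.68677319992 -57.438603220213565 y -23.256827825185017 36.13987435668931 mid 6.4415232657521475
outline plate axes: x min -68.44744096758404 y -50.54439821681481 54.85325796138617
```

>>> {"fn": "step_arm", "kwargs": {"rows": [[1, 0.003, 0.001, 0, 0, 0, 0], [1, 0.006, 0.001, 0, 0, 0, 0], [1, 0.009, 0.001, 0, 0, 0, 0], [1, 0.009, 0.001, 0, 0, 0, 0]]}}

```text
clock: 11.4
position: [0.5314, -0.0499, 0.0417]
ee_rot: [-0.984, 1.336, 0.986]
force: [0.3, 1.0, -5.8]
width: 0.193
```

>>> {"fn": "step_arm", "kwargs": {"rows": [[1, 0.003, 0, 0, 0, 0, 0], [1, 0.006, 0, 0, 0, 0, 0], [1, 0.008, 0, 0, 0, 0, 0], [1, 0.008, 0, 0, 0, 0, 0], [1, 0.008, 0, 0, 0, 0, 0]]}}

```text
clock: 11.82
position: [0.5316, -0.0503, 0.0353]
ee_rot: [-0.985, 1.336, 0.985]
force: [3.1, -1.9, -14.5]
width: 0.19
```

```bash
python3 chk.py|egrep '^1|yaw|hous|outl'; python3 - <<'E'
from h import *
sc=snap('scene');np.save('sc11.npy',sc,allow_pickle=True)
p=cv2.cvtColor(sc['pixels'],cv2.COLOR_RGB2BGR)
cv2.imwrite('pics/s11.png',cv2.resize(p[190:320,250:410],(738,600),interpolation=cv2.INTER_CUBIC))
E
```

```text
11.8167 [ 0.53164089 -0.05033792  0.03527452] [  3.09252521  -1.85206206 -14.4626041 ] [-0.003 -0.003  0.002  0.002  0.     0.001 -0.001]
yaw -17.214644512831175
housing [272, 63, 86, 47, 3764] x -99.63284858382225 -78.46082549902134 y -18.750115720184073 23.351273327103968 mid 2.3005788034599473
housing [291, 130, 48, 14, 321] x -68.21863060071347 -61.678550673339274 y -9.94083523904179 14.364714859846055 mid 2.211939810402132
outline plate axes: x min -68.41305821596279 y -50.5009314915549 54.8690261620508
```

View pics/s11.png

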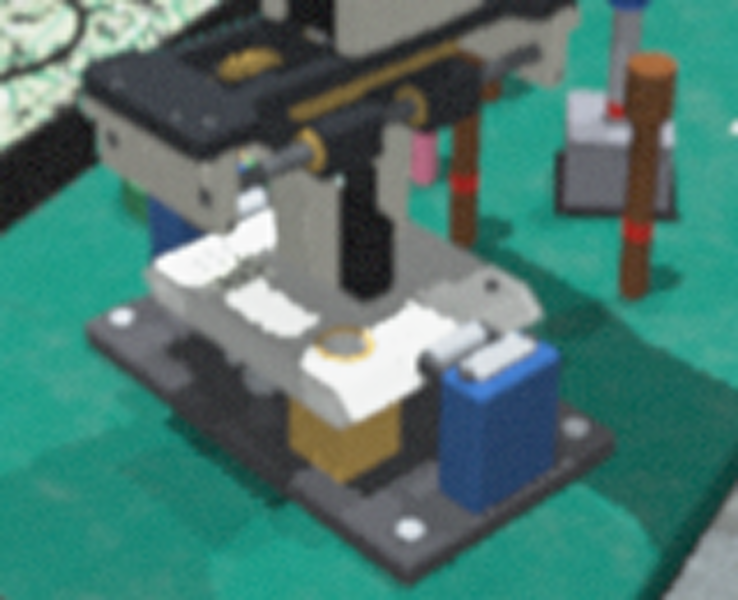

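>>> {"fn": "step_arm", "kwargs": {"rows": [[1, 0.001, 0, 0, 0, 0, 0], [1, 0.002, 0, 0, 0, 0, 0], [1, 0.002, 0, 0, 0, 0, 0]]}}

```text
clock: 12.17
position: [0.5319, -0.0504, 0.0349]
ee_rot: [-0.984, 1.335, 0.985]
force: [-1.5, -0.8, 3.3]
width: 0.19
```

>>> {"fn": "step_arm", "kwargs": {"rows": [[0, 0, 0, 0, 0, 0, 0], [0, 0, 0, 0, 0, 0, 0], [0, 0, 0, 0, 0, 0, 0], [0, 0, 0, 0, 0, 0, 0], [0, 0, 0, 0, 0, 0, 0], [0, -0.02, 0, 0, 0, 0, 0], [0, -0.05, 0, 0, 0, 0, 0], [0, -0.09, 0, 0, 0, 0, 0], [0, -0.14, 0, 0, 0, 0, 0], [0, -0.16, 0.0, 0, 0, 0, 0], [0, -0.17, 0.0, 0, 0, 0, 0], [0, -0.17, 0.0, 0, 0, 0, 0]]}}

```text
clock: 13.17
position: [0.5325, -0.0501, 0.1714]
ee_rot: [-0.985, 1.333, 0.985]
force: [0.1, 0.2, -0.3]
width: 0.5
```

```bash
python3 - <<'E'
from h import *
s=status.observe();print(s['position'],s['force'],s['width'],s['dq'].round(3))
im=snap('wrist','w12.png');np.save('w12.npy',im,allow_pickle=True);t=snap('top','t12.png');np.save('t12.npy',t,allow_pickle=True)
c=cloud(im);p=im['pixels']
m=np.zeros((400,640),bool);m[80:228,230:410]=1
q=m&(np.abs(c[...,2]-0.061)<.006)&(p.min(2)>110)
Q=c[q];A=np.c_[Q[:,:2]-Q[:,:2].mean(0),np.ones(len(Q))]
for _ in range(3):
    a=np.linalg.lstsq(A,Q[:,2],rcond=None)[0];r=np.abs(Q[:,2]-A@a)<.0025;A=A[r];Q=Q[r]
print('plane',a,len(Q))
E
```

```text
[ 0.53249734 -0.05009758  0.17142216] [ 0.12937362  0.22447382 -0.28494947] 0.5001572760919214 [ 0.013  0.038 -0.024  0.045 -0.019 -0.037  0.019]
plane [ 0.00369427 -0.0008754   0.06095172] 7360
```

View pics/w12.png

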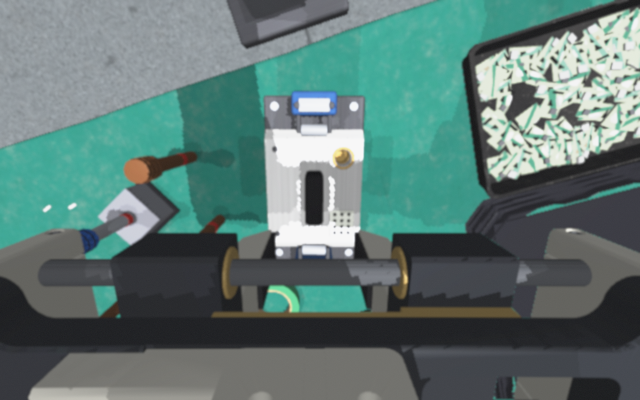

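```bash
python3 - <<'E'
from h import *
im=np.load('w12.npy',allow_pickle=True).item();hsv=cv2.cvtColor(im['pixels'],cv2.COLOR_RGB2HSV)
T=im['C']@np.linalg.inv(np.array(im['tool_from_camera']))
y=np.zeros((400,640),bool);y[143:173,328:360]=1
y&=(hsv[...,0]>12)&(hsv[...,0]<35)&(hsv[...,1]>80);v,u=np.nonzero(y)
k=cv2.convexHull(np.c_[u,v].astype(np.float32)).reshape(-1,2);e=cv2.fitEllipse(k);print(e)
H=onplane(im,[e[0]],.061)[0];print('hole cam world',H,'tool',T[:3,:3].T@(H-T[:3,3]))
c,s=np.cos(-.301),np.sin(-.301);print('expected from plate TCP(.5317,-.0503)', .5317+(-.037*c-.030*s),-.0503+(-.037*s+.03*c))
tgt_rows([0.55,-0.27,0.20],-0.302)
E
```

```text
((342.9267883300781, 157.99365234375), (20.086082458496094, 20.445762634277344), 37.15537643432617)
hole cam world [ 0.50630119 -0.00888774  0.061     ] tool [0.11041091 0.03746962 0.03135282]
expected from plate TCP(.5317,-.0503) 0.5052577636788348 -0.010679195637447597
shift m [-0.0313 -0.0832 -0.2047] turn deg [ 0.12  0.06 -0.08]
row [-0.0391, -0.1041, -0.2559] [0.0021, 0.001, -0.0013]
other turn (180 about x) also possible; rows>= 5.4
```

>>> {"fn": "step_arm", "kwargs": {"rows": [[0, -0.03, -0.01, -0.02, 0, 0, 0], [0, -0.039, -0.03, -0.06, 0, 0, 0], [0, -0.039, -0.05, -0.11, 0, 0, 0], [0, -0.039, -0.07, -0.16, 0, 0, 0], [0, -0.039, -0.09, -0.21, 0, 0, 0], [0, -0.039, -0.104, -0.245, 0, 0, 0], [0, -0.039, -0.104, -0.256, 0, 0, 0], [0, -0.039, -0.104, -0.256, 0, 0, 0], [0, -0.039, -0.104, -0.256, 0, 0, 0], [0, -0.039, -0.104, -0.256, 0, 0, 0]]}}

```text
clock: 14.1
position: [0.5505, -0.2682, 0.1997]
ee_rot: [-0.984, 1.335, 0.989]
force: [0.6, -0.1, -0.3]
width: 0.499
```

```bash
cat > pin.py <<'E'
from h import *
s=status.observe();print(s['position'],s['width'],s['dq'].round(3),s['force'])
im=snap('wrist','wp%d.png'%int(s['clock']*100));np.save('wp.npy',im,allow_pickle=True)
T=im['C']@np.linalg.inv(np.array(im['tool_from_camera']))
hsv=cv2.cvtColor(im['pixels'],cv2.COLOR_RGB2HSV);c=cloud(im)
b=(hsv[...,0]>100)&(hsv[...,0]<125)&(hsv[...,1]>110);b[232:]=0
st,ce,l=ellc(b)
for i in range(1,len(st)):
    if st[i,4]>60:
        g=(l==i);t=g&(np.abs(c[...,2]-.128)<.004);v,u=np.nonzero(t)
        if len(u)<20: continue
        e=cv2.minEnclosingCircle(np.c_[u,v].astype(np.float32));P=c[t]
        r=cv2.minAreaRect((onplane(im,np.c_[u,v],.128)[:,:2]*1000).astype(np.float32))
        H=onplane(im,[e[0]],.128)[0];print(st[i],'top',len(u),e,np.median(P[:,2]),'pos',H,'rect',r)
E
python3 pin.py
```

```text
[ 0.55052093 -0.26820918  0.19972742] 0.4985686516409611 [-0.018 -0.012 -0.    -0.003  0.003  0.001  0.003] [ 0.63175976 -0.06930371 -0.27626423]
[290 139  23  25 453] top 442 ((301.23333740234375, 151.5), 12.10124683380127) 0.12794133856419584 pos [ 0.50211141 -0.26325563  0.128     ] rect ((502.13848876953125, -263.51263427734375), (19.64861488342285, 20.2539119720459), 72.7803726196289)
```

```bash
ls pics | grep wp; python3 - <<'E'
from h import *
im=np.load('wp.npy',allow_pickle=True).item();c=cloud(im);hsv=cv2.cvtColor(im['pixels'],cv2.COLOR_RGB2HSV)
# block top for cross-check
m=np.abs(c[...,2]-.04)<.004;m[232:]=0;m[:,:240]=0;m[:,380:]=0
st,ce,l=ellc(m)
for i in range(1,len(st)):
    if st[i,4]>300:
        v,u=np.nonzero(l==i);print(st[i],cv2.minAreaRect((onplane(im,np.c_[u,v],.04)[:,:2]*1000).astype(np.float32)))
E
```

```text
wp1410.png
[ 275  115   59   60 1298] ((502.58685302734375, -263.7545166015625), (49.92427444458008, 49.97360610961914), 24.708261489868164)
```

View pics/wp1410.png

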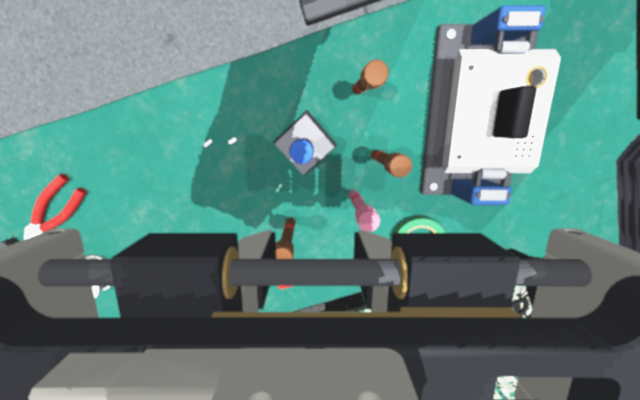

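```bash
python3 - <<'E'
from h import *
tgt_rows([0.5033,-0.2658,0.12],-0.302)
tgt_rows([0.5033,-0.2658,0.064],-0.302)
E
```

```text
shift m [ 0.0802  0.046  -0.012 ] turn deg [ 0.25  0.14 -0.09]
row [0.1002, 0.0575, -0.015] [0.0042, 0.0023, -0.0014]
other turn (180 about x) also possible; rows>= 2.2
shift m [ 0.1362  0.0459 -0.0122] turn deg [ 0.25  0.14 -0.09]
row [0.1702, 0.0574, -0.0152] [0.0042, 0.0023, -0.0014]
other turn (180 about x) also possible; rows>= 3.5
```

>>> {"fn": "step_arm", "kwargs": {"rows": [[0, 0.02, 0.03, -0.01, 0.003, 0.002, -0.001], [0, 0.06, 0.057, -0.015, 0.004, 0.002, -0.001], [0, 0.09, 0.0575, -0.015, 0.004, 0.002, -0.001], [0, 0.1, 0.0575, -0.015, 0.004, 0.002, -0.001], [0, 0.1, 0.0575, -0.015, 0.004, 0.002, -0.001], [0, 0.1, 0.0575, -0.015, 0.004, 0.002, -0.001]]}}

```text
clock: 14.65
position: [0.5043, -0.2675, 0.1216]
ee_rot: [-0.985, 1.337, 0.982]
force: [-0.1, 0.1, -0.1]
width: 0.499
```

```bash
python3 pin.py;python3 - <<'E'
from h import *
tgt_rows([0.5033,-0.2658,0.064],-0.302)
E
ls -t pics|head -1
```

```text
[ 0.50433602 -0.26749872  0.12164489] 0.4989651555117326 [ 0.005 -0.013  0.014 -0.026  0.005  0.003  0.001] [-0.07058402  0.07606849 -0.14385451]
[301 205  31  27 675] top 503 ((315.7395324707031, 226.0928192138672), 15.535036087036133) 0.12784104187951148 pos [ 0.50006113 -0.26299992  0.128     ] rect ((497.0777893066406, -261.8984375), (20.1031436920166, 13.330193519592285), 72.71221923828125)
shift m [0.0582 0.0022 0.0019] turn deg [-0.04 -0.07  0.16]
row [0.0728, 0.0027, 0.0023] [-0.0007, -0.0012, 0.0027]
other turn (180 about x) also possible; rows>= 1.4
wp1465.png
```

>>> {"fn": "step_arm", "kwargs": {"rows": [[0, 0.02, 0.002, 0.002, 0, -0.001, 0.001], [0, 0.04, 0.002, 0.002, 0, -0.001, 0.001], [0, 0.06, 0.002, 0.002, 0, -0.001, 0.001], [0, 0.072, 0.002, 0.002, 0, -0.001, 0.001], [0, 0.072, 0.002, 0.002, 0, -0.001, 0.001]]}}

```text
clock: 15.12
position: [0.5022, -0.2659, 0.0627]
ee_rot: [-0.982, 1.338, 0.983]
force: [-0.1, -0.2, -0.3]
width: 0.5
```

```bash
python3 - <<'E'
from h import *
im=snap('wrist','w15.png');s=status.observe();print(s['position'],s['force'],s['width'])
sc=snap('scene');p=cv2.cvtColor(sc['pixels'],cv2.COLOR_RGB2BGR)
cv2.imwrite('pics/s15.png',cv2.resize(p[140:250,320:450],(709,600),interpolation=cv2.INTER_CUBIC))
tgt_rows([0.5033,-0.2658,0.064],-0.302)
E
```

```text
[ 0.5024407  -0.26637866  0.06369402] [-0.5401945  -0.18841649  0.21545136] 0.5033466057082581
shift m [ 0.0003 -0.0003  0.0011] turn deg [-0.13 -0.01  0.05]
row [0.0003, -0.0003, 0.0013] [-0.0021, -0.0002, 0.0009]
other turn (180 about x) also possible; rows>= 0.0
```

View pics/s15.png

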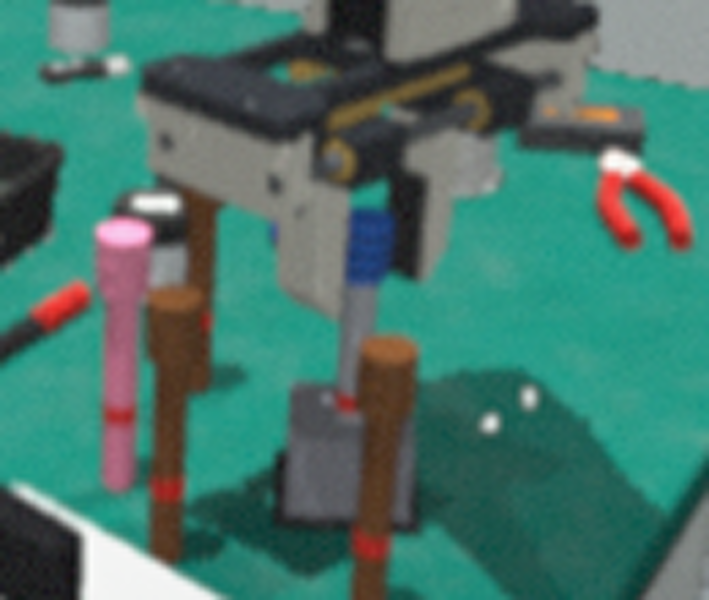

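View pics/w15.png

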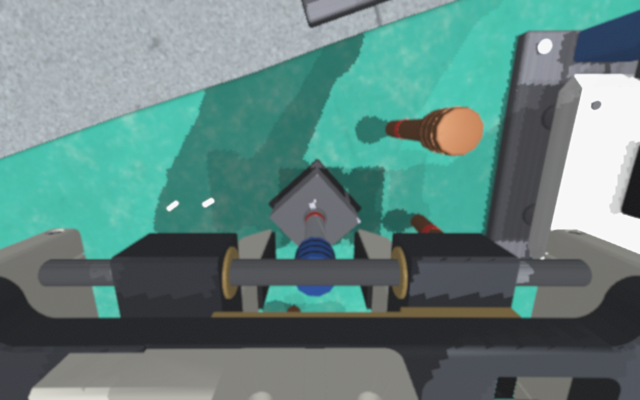

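>>> {"fn": "step_arm", "kwargs": {"rows": [[1, 0, 0, 0.001, 0, 0, 0], [1, 0, 0, 0.001, 0, 0, 0], [1, 0, 0, 0.001, 0, 0, 0], [1, 0, 0, 0.001, 0, 0, 0], [1, 0, 0, 0.001, 0, 0, 0], [1, 0, 0, 0.001, 0, 0, 0], [1, 0, 0, 0.001, 0, 0, 0]], "newtons": 40}}

```text
clock: 15.8
position: [0.5026, -0.2658, 0.0639]
ee_rot: [-0.982, 1.337, 0.981]
force: [0.8, -0.9, 5.3]
width: 0.226
```

>>> {"fn": "step_arm", "kwargs": {"rows": [[1, 0, 0, 0, 0, 0, 0], [1, 0, 0, 0, 0, 0, 0]]}}

```text
clock: 15.97
position: [0.5026, -0.2658, 0.0638]
ee_rot: [-0.982, 1.338, 0.981]
force: [-0.6, -0.3, 7.1]
width: 0.228
```

```bash
python3 - <<'E'
from h import *
for i in range(3):
    im=snap('wrist','w16.png');s=status.observe();print(s['position'],s['force'],s['width'],s['ft_torque'])
p=cv2.cvtColor(im['pixels'],cv2.COLOR_RGB2BGR)
cv2.imwrite('pics/w16z.png',cv2.resize(p[180:320,220:410],(760,560),interpolation=cv2.INTER_CUBIC))
E
```

```text
[ 0.50256882 -0.265817    0.06380393] [0.34749167 0.92506569 5.45688027] 0.22452383260737502 [0.04510612 0.01148809 0.01085803]
[ 0.50259478 -0.26582089  0.06383345] [ 0.90533856 -0.64213291  5.16048611] 0.22427957107343652 [-0.0047517   0.01988937 -0.02742436]
[ 0.50259776 -0.26580536  0.06382176] [-0.0141453   0.13501179  5.05453654] 0.22673197415773375 [ 0.05161359  0.00252452 -0.01760748]
```

View pics/w16z.png

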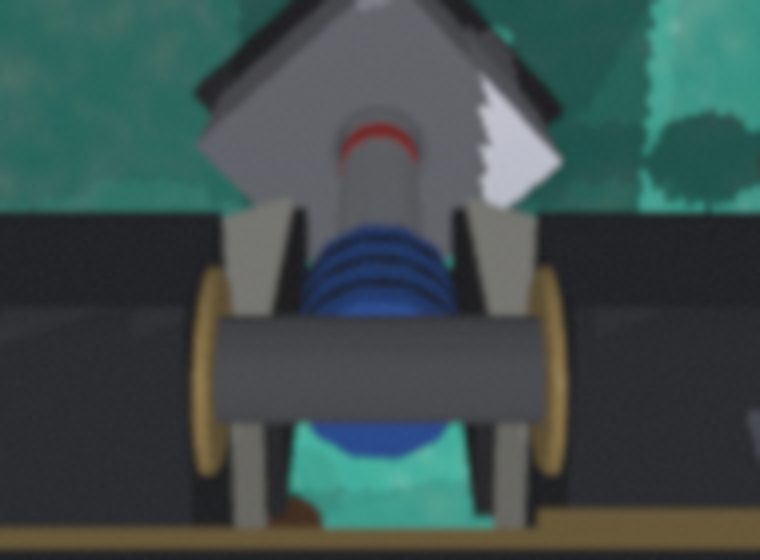

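>>> {"fn": "step_arm", "kwargs": {"rows": [[1, -0.01, 0, 0, 0, 0, 0], [1, -0.02, 0, 0, 0, 0, 0], [1, -0.04, 0, 0, 0, 0, 0], [1, -0.065, 0, 0, 0, 0, 0], [1, -0.095, 0, 0, 0, 0, 0], [1, -0.13, 0, 0, 0, 0, 0], [1, -0.16, 0, 0, 0, 0, 0], [1, -0.17, 0, 0, 0, 0, 0], [1, -0.17, 0, 0, 0, 0, 0]]}}

```text
clock: 16.87
position: [0.5032, -0.2663, 0.2018]
ee_rot: [-0.984, 1.336, 0.979]
force: [0.2, -0.5, -1.2]
width: 0.232
```

```bash
python3 - <<'E'
from h import *
im=snap('wrist','w17.png');s=status.observe();print(s['position'],s['force'],s['width'])
sc=snap('scene');np.save('sc17.npy',sc,allow_pickle=True);p=cv2.cvtColor(sc['pixels'],cv2.COLOR_RGB2BGR)
cv2.imwrite('pics/s17.png',cv2.resize(p[100:240,320:460],(600,600),interpolation=cv2.INTER_CUBIC))
tgt_rows([0.5073,-0.0113,0.20],-0.301)
tgt_rows([0.5073,-0.0113,0.135],-0.301)
E
```

```text
[ 0.50251714 -0.26562804  0.20006383] [-0.65872639  1.16154311 -0.66938908] 0.22633188566186072
shift m [-0.001   0.0709  0.2437] turn deg [-0.18  0.03 -0.04]
row [-0.0012, 0.0886, 0.3047] [-0.003, 0.0005, -0.0006]
other turn (180 about x) also possible; rows>= 6.1
shift m [0.064  0.0708 0.2437] turn deg [-0.18  0.03 -0.04]
row [0.0801, 0.0885, 0.3046] [-0.003, 0.0005, -0.0006]
other turn (180 about x) also possible; rows>= 6.3
```

View pics/s17.png

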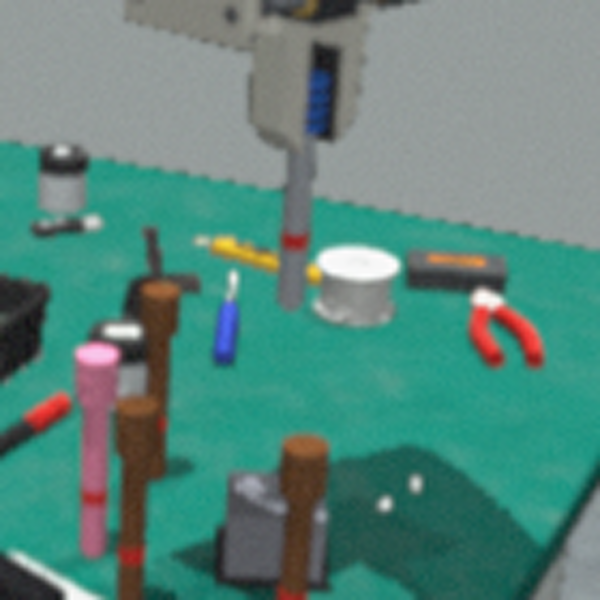

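View pics/w17.png

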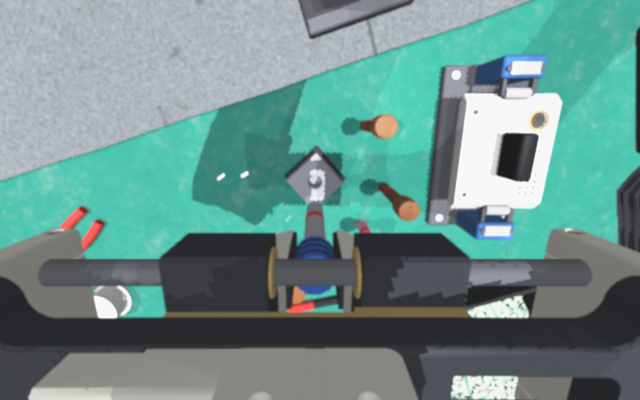

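>>> {"fn": "step_arm", "kwargs": {"rows": [[1, 0, 0.01, 0.03, 0, 0, 0], [1, 0, 0.02, 0.07, 0, 0, 0], [1, 0, 0.035, 0.12, 0, 0, 0], [1, 0, 0.05, 0.17, -0.002, 0, 0], [1, 0, 0.065, 0.22, -0.003, 0, 0], [1, 0, 0.075, 0.265, -0.003, 0, 0], [1, 0, 0.085, 0.29, -0.003, 0, 0], [1, 0, 0.089, 0.304, -0.003, 0, 0], [1, 0.02, 0.089, 0.3045, -0.003, 0, 0], [1, 0.05, 0.089, 0.3045, -0.003, 0, 0], [1, 0.07, 0.089, 0.3045, -0.003, 0, 0], [1, 0.07, 0.089, 0.3045, -0.003, 0, 0]]}}

```text
clock: 17.97
position: [0.5043, -0.0125, 0.1399]
ee_rot: [-0.983, 1.343, 0.987]
force: [-1.3, 0.5, -2.1]
width: 0.228
```

```bash
cat > ins.py <<'E'
from h import *
import sys
s=status.observe();print(s['clock'],s['position'],s['force'],s['width'],s['dq'].round(3))
n=int(s['clock']*100)
im=snap('wrist','wi%d.png'%n);np.save('wi.npy',im,allow_pickle=True)
sc=snap('scene');np.save('si.npy',sc,allow_pickle=True)
p=cv2.cvtColor(im['pixels'],cv2.COLOR_RGB2BGR);a=cv2.resize(p[100:240,250:390],(400,400),interpolation=cv2.INTER_CUBIC)
p=cv2.cvtColor(sc['pixels'],cv2.COLOR_RGB2BGR);b=cv2.resize(p[150:310,260:420],(400,400),interpolation=cv2.INTER_CUBIC)
cv2.imwrite('pics/ins%d.png'%n,np.hstack([a,b]));print('ins%d'%n)
E
python3 ins.py; python3 - <<'E'
from h import *
tgt_rows([0.5066,-0.0112,0.135],-0.301)
E
```

```text
17.9667 [ 0.50430428 -0.01250482  0.13987015] [-1.31334932  0.54199815 -2.1196639 ] 0.227583014342314 [-0.01  -0.038  0.024 -0.06   0.04   0.069 -0.04 ]
ins1796
shift m [0.0078 0.0004 0.0016] turn deg [-0.1  -0.1  -0.11]
row [0.0098, 0.0005, 0.002] [-0.0017, -0.0017, -0.0018]
other turn (180 about x) also possible; rows>= 0.2
```

View pics/ins1796.png

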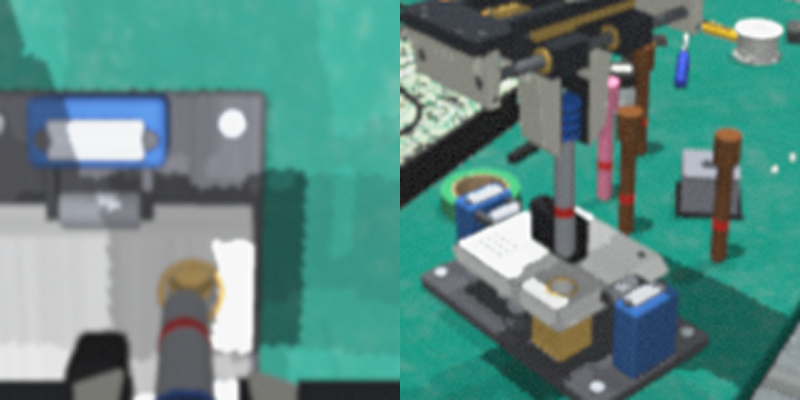

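>>> {"fn": "step_arm", "kwargs": {"rows": [[1, 0.01, 0, 0, 0, -0.001, -0.001], [1, 0.018, 0, 0, 0, -0.001, -0.001], [1, 0.018, 0, 0, 0, -0.001, -0.001], [1, 0.018, 0, 0, 0, -0.001, -0.001]]}}

```text
clock: 18.4
position: [0.5072, -0.012, 0.129]
ee_rot: [-0.984, 1.336, 0.984]
force: [0.1, 0.9, -0.2]
width: 0.227
```

```bash
python3 ins.py; python3 - <<'E'
from h import *
im=np.load('wi.npy',allow_pickle=True).item();sc=np.load('si.npy',allow_pickle=True).item()
T=im['C']@np.linalg.inv(np.array(im['tool_from_camera']))
for nm,I,box in (('w',im,(295,180,340,232)),('s',sc,(310,245,345,285))):
    hsv=cv2.cvtColor(I['pixels'],cv2.COLOR_RGB2HSV);y=np.zeros((400,640),bool);y[box[1]:box[3],box[0]:box[2]]=1
    y&=(hsv[...,0]>12)&(hsv[...,0]<35)&(hsv[...,1]>80);v,u=np.nonzero(y);print(nm,len(u),u.min(),u.max(),v.min(),v.max())
tgt_rows([0.5066,-0.0112,0.12],-0.301)
E
```

```text
18.4 [ 0.50718911 -0.01195637  0.12901936] [ 0.0643489   0.91303603 -0.18319031] 0.22742630663207056 [-0.005 -0.007  0.004 -0.01   0.003  0.005 -0.002]
ins1839
w 209 304 326 190 209
s 128 312 336 261 284
shift m [0.0094 0.0011 0.0004] turn deg [-0.02  0.07  0.08]
row [0.0117, 0.0014, 0.0005] [-0.0004, 0.0012, 0.0014]
other turn (180 about x) also possible; rows>= 0.2
```

View pics/ins1839.png

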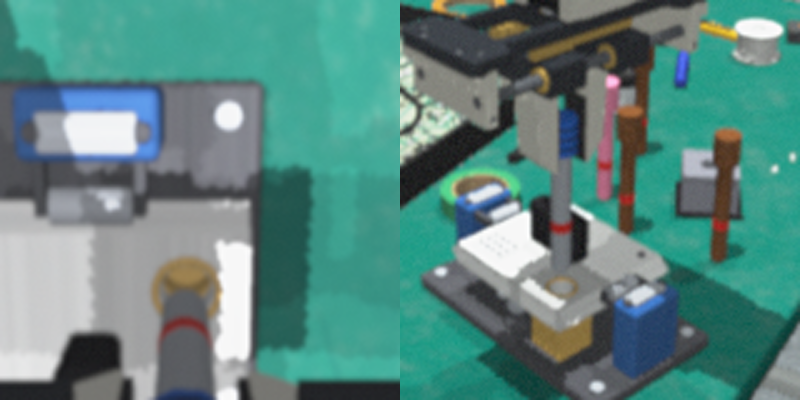

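>>> {"fn": "step_arm", "kwargs": {"rows": [[1, 0.006, 0.001, 0, 0, 0, 0.001], [1, 0.0125, 0.001, 0, 0, 0, 0.001], [1, 0.0125, 0.001, 0, 0, 0, 0.001], [1, 0.0125, 0.001, 0, 0, 0, 0.001]]}}

```text
clock: 18.83
position: [0.5062, -0.0116, 0.1187]
ee_rot: [-0.984, 1.337, 0.985]
force: [0.1, 0.3, -1.5]
width: 0.226
```

```bash
python3 ins.py; python3 - <<'E'
from h import *
tgt_rows([0.5066,-0.0112,0.12],-0.301)
im=np.load('wi.npy',allow_pickle=True).item();sc=np.load('si.npy',allow_pickle=True).item()
p=cv2.cvtColor(im['pixels'],cv2.COLOR_RGB2BGR);a=cv2.resize(p[175:225,290:340],(400,400),interpolation=cv2.INTER_CUBIC)
p=cv2.cvtColor(sc['pixels'],cv2.COLOR_RGB2BGR);b=cv2.resize(p[230:280,300:350],(400,400),interpolation=cv2.INTER_CUBIC)
cv2.imwrite('pics/insz.png',np.hstack([a,b]))
E
```

```text
18.8333 [ 0.50622204 -0.011612    0.11866347] [ 0.11057144  0.34828187 -1.46125201] 0.22646648560862176 [-0.002 -0.005  0.005 -0.01   0.004  0.005 -0.001]
ins1883
shift m [-0.0009  0.0001  0.0004] turn deg [-0.02  0.06 -0.  ]
row [-0.0012, 0.0002, 0.0006] [-0.0003, 0.0009, -0.0]
other turn (180 about x) also possible; rows>= 0.0
```

View pics/insz.png

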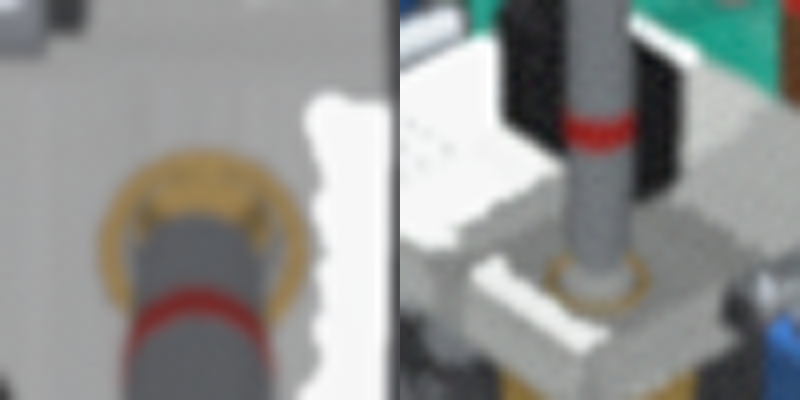

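>>> {"fn": "step_arm", "kwargs": {"rows": [[1, 0.004, 0, 0.0005, 0, 0, 0], [1, 0.008, 0, 0.0005, 0, 0, 0], [1, 0.012, 0, 0.0005, 0, 0, 0], [1, 0.016, 0, 0.0005, 0, 0, 0], [1, 0.02, 0, 0.0005, 0, 0, 0]]}}

```text
clock: 19.35
position: [0.5066, -0.0112, 0.1026]
ee_rot: [-0.984, 1.336, 0.985]
force: [0.2, -0.3, -1.3]
width: 0.224
```

>>> {"fn": "step_arm", "kwargs": {"rows": [[1, 0.004, 0, 0, 0, 0, 0], [1, 0.008, 0, 0, 0, 0, 0], [1, 0.012, 0, 0, 0, 0, 0], [1, 0.016, 0, 0, 0, 0, 0], [1, 0.02, 0, 0, 0, 0, 0], [1, 0.022, 0, 0, 0, 0, 0]]}}

```text
clock: 19.85
position: [0.5065, -0.0112, 0.085]
ee_rot: [-0.984, 1.336, 0.985]
force: [-0.7, -0.8, -0.6]
width: 0.229
```

>>> {"fn": "step_arm", "kwargs": {"rows": [[1, 0.004, 0, 0, 0, 0, 0], [1, 0.008, 0, 0, 0, 0, 0], [1, 0.012, 0, 0, 0, 0, 0], [1, 0.014, 0, 0, 0, 0, 0], [1, 0.015, 0, 0, 0, 0, 0], [1, 0.015, 0, 0, 0, 0, 0]]}}

```text
clock: 20.35
position: [0.5066, -0.0112, 0.0733]
ee_rot: [-0.984, 1.336, 0.985]
force: [-1.0, 0.8, -0.8]
width: 0.222
```

>>> {"fn": "step_arm", "kwargs": {"rows": [[1, 0.001, 0, 0, 0, 0, 0], [1, 0.002, 0, 0, 0, 0, 0], [1, 0.003, 0, 0, 0, 0, 0], [1, 0.003, 0, 0, 0, 0, 0]]}}

```text
clock: 20.68
position: [0.5077, -0.0113, 0.0718]
ee_rot: [-0.984, 1.334, 0.984]
force: [-0.9, 0.9, 6.0]
width: 0.226
```

```bash
python3 ins.py
```

```text
20.6833 [ 0.50766273 -0.01133154  0.07178057] [-0.89441158  0.94279671  5.98935052] 0.22557359379650443 [-0.002 -0.002  0.     0.002  0.005  0.002 -0.003]
ins2068
```

View pics/ins2068.png

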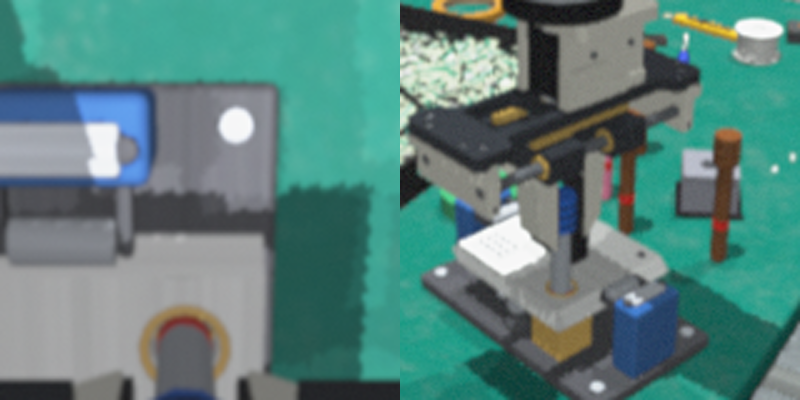

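>>> {"fn": "step_arm", "kwargs": {"rows": [[1, 0.001, 0, 0, 0, 0, 0], [1, 0.002, 0, 0, 0, 0, 0], [1, 0.002, 0, 0, 0, 0, 0]]}}

```text
clock: 21.03
position: [0.5092, -0.0116, 0.0715]
ee_rot: [-0.985, 1.332, 0.982]
force: [-2.6, -0.7, 22.5]
width: 0.225
```

>>> {"fn": "step_arm", "kwargs": {"rows": [[1, -0.003, 0, 0, 0, 0, 0], [0.1, -0.003, 0, 0, 0, 0, 0], [0.1, -0.003, 0, 0, 0, 0, 0], [0.1, -0.003, 0, 0, 0, 0, 0], [0.1, -0.003, 0, 0, 0, 0, 0], [0.1, -0.003, 0, 0, 0, 0, 0], [0.1, -0.03, 0, 0, 0, 0, 0], [0.1, -0.07, 0, 0, 0, 0, 0], [0.1, -0.11, 0, 0, 0, 0, 0], [0.1, -0.14, 0, 0, 0, 0, 0], [0.1, -0.16, -0.03, 0, 0, 0, 0], [0.1, -0.16, -0.06, 0, 0, 0, 0]]}}

```text
clock: 22.03
position: [0.5545, -0.0251, 0.2012]
ee_rot: [-0.985, 1.33, 0.984]
force: [1.4, 0.3, 0.9]
width: 0.449
```

```bash
python3 - <<'E'
from h import *
s=status.observe();print(s['clock'],s['position'],s['force'],s['width'])
im=snap('wrist','w22.png');c=cloud(im);hsv=cv2.cvtColor(im['pixels'],cv2.COLOR_RGB2HSV);p=im['pixels']
b=(hsv[...,0]>100)&(hsv[...,0]<125)&(hsv[...,1]>110)&(c[...,2]>.1);b[232:]=0
st,ce,l=ellc(b);print(st[1:].tolist())
P=c[b];print('head z max pctl',np.percentile(P[:,2],[50,90,97]))
t=b&(c[...,2]>.130);v,u=np.nonzero(t);e=cv2.minEnclosingCircle(np.c_[u,v].astype(np.float32));print('head top',onplane(im,[e[0]],.136),np.median(c[t][:,2]),e)
m=np.zeros((400,640),bool);m[60:228,200:440]=1
q=m&(np.abs(c[...,2]-0.061)<.005)&(p.min(2)>90);Q=c[q];A=np.c_[Q[:,:2]-Q[:,:2].mean(0),np.ones(len(Q))]
for _ in range(3):
    a=np.linalg.lstsq(A,Q[:,2],rcond=None)[0];r=np.abs(Q[:,2]-A@a)<.0025;A=A[r];Q=Q[r]
print('plate plane',a,len(Q))
sc=snap('scene');b=cv2.resize(cv2.cvtColor(sc['pixels'],cv2.COLOR_RGB2BGR)[190:310,260:400],(700,600),interpolation=cv2.INTER_CUBIC);cv2.imwrite('pics/s22.png',b)
snap('top','t22.png')
E
```

```text
22.0333 [ 0.55446698 -0.02509068  0.20120704] [1.42897791 0.25148552 0.87325981] 0.44896102746766
[[294, 84, 1, 1, 1], [302, 136, 23, 26, 460]]
head z max pctl [0.13592279 0.13689677 0.13729667]
head top [[ 0.48378569 -0.00952322  0.136     ]] 0.13592279488800307 ((304.5, 122.5), 39.9062385559082)
plate plane [0.00108506 0.00029589 0.06103632] 7393
```

View pics/s22.png

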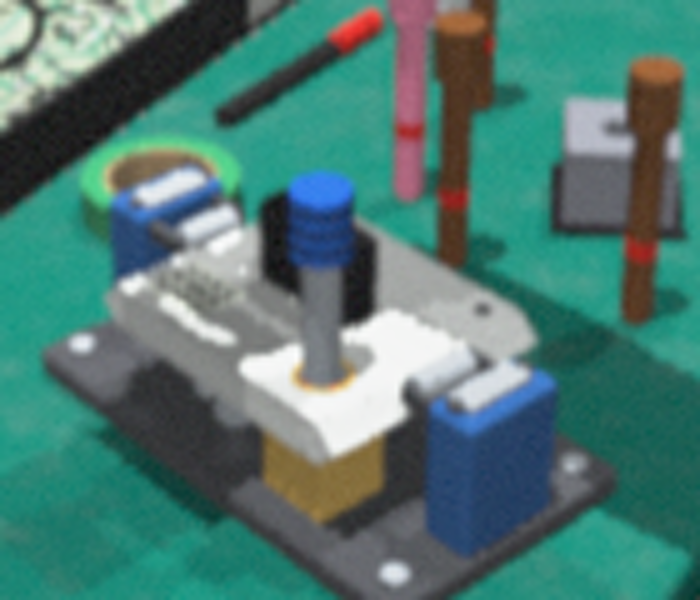

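View pics/w22.png

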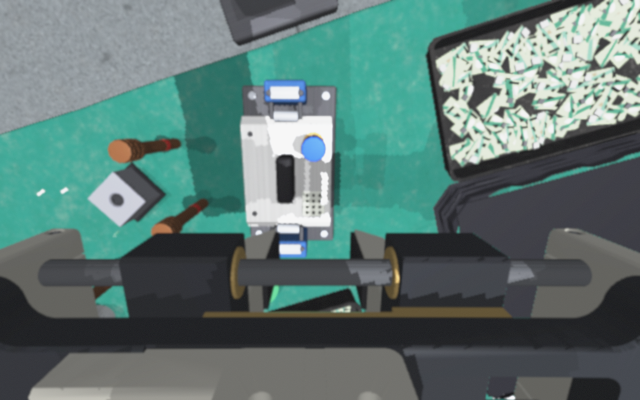

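View pics/t22.png

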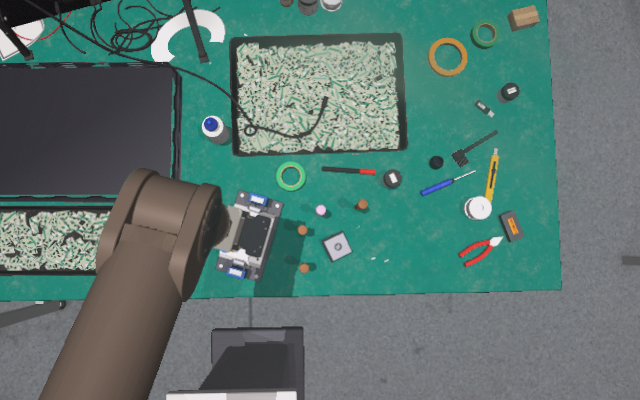

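>>> {"fn": "step_arm", "kwargs": {"rows": [[0.1, -0.02, 0, 0, 0, 0, 0], [0.1, -0.02, 0, 0, 0, 0, 0], [0.1, -0.02, 0, 0, 0, 0, 0]]}}

```text
clock: 22.43
position: [0.5521, -0.0255, 0.2134]
ee_rot: [-0.983, 1.336, 0.985]
force: [-0.3, 0.2, -0.1]
width: 0.45
```

```bash
python3 -c "
from cell import arm
print(arm.sign_off())"
```

```text
the job is handed in; nothing more can be done
None
```

The plate is home on the three balls. The blue-headed pin stands bottomed in the well through the plate's hole, and the gripper has let go of both. I handed the job in at about 22.4 s; the sign-off gives no verdict.

**Last checks:**
- **Plate:** its top measured 61.0 mm above the bench, which puts the origin at 36 mm. It was level to about 0.001 rad.
- **Pin:** the head top measured 136 mm, which is the bottomed height. Before I let go, pressing raised the force to 22.5 N while the tool height barely changed. In the scene view the red band has disappeared and the pin looks upright.
- **Bystanders:** the bottle, tape, jar and pen look unmoved in the top picture.

**What disagreed:**
- **Finger length:** the fingers end about 32 mm short of the stated tool point. My first grasp therefore closed on top of the handle, with about 9 N upward, and nudged the plate about 1.5 mm. I saw this in the pictures, corrected for it and gripped again.
- **Wrist camera:** it read about 2 mm off along the jaw direction, and I allowed for that in the moves.
- **Pin position at the end:** my last automatic fit of the head's sideways position picked up a stray pixel and was unusable. Centring rests on the close-up views and on the pin going in with almost no force.

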